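# Hold an office stamp flush on a sloped form

## Robot

A 6-joint arm with a two-finger parallel gripper is mounted at the origin on the work surface. World frame = base frame: x ahead of the robot, y to its left, z up, the work surface at z = 0. Lengths are in m, angles in rad, forces in N, time in s.
With the tool pointing down it reaches from about 0.35 to 0.775 m from the base axis. Payload 5.5 kg.
Tool frame: the origin (TCP) lies midway between the tips of the shut fingers; the grasp point (between the pads) lies 19 mm behind it (env.tcp_to_grasp is the distance from the TCP to the grasp point, in m); z points along the fingers, y is the direction in which the jaws open and shut (so a half turn about z gives the same grasp; the last joint's range is limited). The gripper opens to 85 mm and grips with 20 to 120 N. Pads are 22 mm wide; open, the fingers measure 114 mm over their backs; the gripper's body (76 mm by 85 mm) begins 54 mm behind the grasp point. The pads swing forward as they close: fully open they stand 13 mm farther back than shut.
Start: joints at [0.981, 0.313, 0.046, 1.304, 0, 1.431], TCP at [0.25, 0.518, 0.231] pointing down, gripper open.
Joint ranges: [-2.76, 2.76], [-0.86, 1.69], [-1.03, 1.26], [-2.2, 2.34], [-1.47, 1.5], [-3.14, 3.14]. Speed limits (rad/s): [2.57, 2.57, 3.14, 3.14, 3.14, 3.14].

## Interface

Orientations are given as a unit quaternion [w, x, y, z].
In Python, from workcell import get_state, viewer, hand_in, finder, env gives the robot as it stands.
- The arm moves only by the tool arm_command, never from a script. Its argument "motion" is a list of rows, each an object of numbers: "x", "y", "z": the shift along the tool's x, y, z in mm; "rx", "ry", "rz": the turn, a rotation vector about the tool's x, y, z in degrees; "hand": the closure, from -1 (fully open) to 1 (shut). A call has 1 to 10 rows; each row is the pose to reach, as a shift and turn from the pose commanded when the call began, along the tool's axes at that moment; what a row does not reach only later rows make up. A row lasts 1/8 s, in which the tool goes at most 62.5 mm and 10.7 degrees, less where a joint would pass 70% of its speed; a pose out of reach is approached as far as the arm can. A call with a gripper value outside its range is refused whole. The fingers move at their own pace and stop on an object; "force" is the grip in N (left out, the last holds). Time passes only in rows, so rows that repeat a pose let the fingers close. It gives the time, the measured TCP pose, the force and the opening at its end, in the units of the state.
- get_state(): the state, without advancing time (a new reading comes with each control period).
- viewer.read_camera(name): name is "side" or "top"; returns a dict with "image" (400x640x3 uint8, red, green, blue), "z_map" (400x640 float32, m along the optical axis (not along the pixel's ray), 0 where there is no reading), "intrinsics" (3x3 intrinsics, pixels), "k1" (the pictures are not rectified: a ray, as slopes to the right and down, at radius r is drawn at 1 + k1 r^2 times it, then the intrinsics apply), "rvec" (rotation vector, rad) and "tvec" (3), from world to camera coordinates, as OpenCV has them. Camera axes: x right, y down, z forward; pixel columns grow to the right and rows downward; lengths in m; the calibration is good to about 2 mm. A picture is of the moment at which its call begins.
- hand_in(): hands the job in, once; it reports no verdict.
Trained networks look in a picture, given as the dict that the camera call returned (one of the last four; its "shot" number tells which), for a name from the list of things; names that differ only in an ending like _2 or _b are one class to them, and where a whole thing is asked for, a point or a joint stands for the part that bears it (a point fixed in the world has none). Each returns a list of dicts, best first, with "score" (0 to 1); they miss things now and then, are a little off and sometimes report something else, mostly with a low value. They report only what shows in the picture. A call takes as long as a camera call. They do not tell look-alikes from the thing itself.
- finder.find_in(picture, query): "at" ([column, row] in pixels, amid what is visible of it).
- finder.masks_of(picture, query): "region" (400x640 bool, what is visible of it) and "at" ([column, row] in pixels, amid what is visible of it).
The state is a dict: "clock": time; "joint_pos": joint angles; "qvel": joint speeds; "tau": joint torques, N m; "tcp_pos": TCP position; "orientation": TCP orientation; "wrist_force": force on the tool from outside, world axes, zero at the start; "ft_torque": the same for the moment, N m; "finger_gap": finger opening in m.
Only numpy, scipy, OpenCV 4.12 (cv2) and the standard library are available. Lean on these libraries where they do the work, as an engineer would, in place of code of your own. Each camera call takes 0.05 s, during which the arm holds its last target.

## Task

Lift the loose dust cap off the stamp and set it upright, rim down, in the round cap holder. Then take the stamp by its handle, tilt it to match the sloped board, and press its whole face flush, by touch, inside the printed frame on the form, square with the frame. Finish while still holding it there with a light, steady push (about 10 N); do not let go, do not push the board or its tilt out of place, and leave the pen cup, stapler and note block alone.

Things in the scene. Friction and masses are not known exactly. Their poses are not given: they have to be found in the camera images.
- cap_mid (a point): Dust cap: a white plastic inverted cup, round, outer diameter 48 mm, height 50 mm, wall 3 mm, closed top 4 mm, open rim below, 40 g, loose over the stamp's handle with its rim resting on the stamp's base plate. The point is its centre, 25 mm above its rim; z is up, towards its closed top.
- stamp_mid (a point): Stamp (about 160 g): a flat base plate 50 mm (x) by 64 mm (y), 14 mm thick, whose rubber underside is the stamping face, with an upright wooden bar handle on top, 22 mm (x) by 30 mm (y), 44 mm tall; 58 mm tall in all. The point is on its middle axis half-way up, 29 mm above the stamping face; z runs up the handle. Grip the handle across its 22 mm (along x). At the start it stands in the dock under the cap.
- dock_in (a point): Black shallow tray, 76 by 84 mm outside, 10 mm tall, walls 5 mm, fixed, in which the stamp stands face down. The point is the middle of its inner floor, 5 mm above the desk.
- holder_in (a point): Cap holder: round grey open cup fixed to the desk, outer diameter 70 mm, inner diameter 62 mm, 17 mm tall. The point is the middle of its inner floor, 5 mm above the desk; the seated cap stands on this floor and its rim is 12 mm below the holder's rim.
- slope (a joint): Tilt of the grey board from level (rad; larger is steeper), 0.25 to 0.55. The board is 210 mm (up the slope) by 240 mm and 8 mm thick, hinged along its low edge at a fixed stand, the low edge towards the robot, with a 10 mm high lip across the low edge. The hinge is stiff: it stays under pushes below about 40 N.
- box_centre (a point): Centre of the printed black frame on the white form on the board (frame 70 mm up the slope by 84 mm across), lying in the board's upper surface. x points up the slope, y across to the left, z out of the surface. The stamp fits with its x along this x (either way round). The board's edge is 100 mm up the slope and 120 mm to each side.
- pencup: Bystander: dark round pen cup 72 mm wide, 95 mm tall, with pens reaching 140 mm high; origin under its centre.
- stapler: Bystander: stapler 36 by 135 mm (long along its y), 53 mm tall; origin under its centre.
- notes: Bystander: note block 51 by 51 mm, 30 mm tall; origin under its centre.
Not all that is in view belongs to the job. What is shaped like the part that bears cap_mid but blue or orange is not meant.

How it is judged:
By the outcome, as a careful person would: the job done as asked, in the order asked, and still so for the second after the job is handed in, while the arm keeps its last pose, push and grip.
It also fails if it takes over 67 s, if anything falls off the work surface, if the arm or the gripper's body presses on something with over 40 N, if the wrist force passes 120 N, or if a joint passes its speed limit or range.

## Working session

There is one attempt and no reset: what is moved stays moved. The work goes in short steps, Python scripts to look and compute and a tool call to move; the robot and the scene stay as the last step left them, time stands still between calls to the robot, and variables do not carry over. Pictures are saved under pics/ and viewed, and the job is handed in when it is done.

Besides the shell and the picture viewer there is one more tool, called after ">>>" as name(argument=value, ...) on one line, values as JSON. arm_command: Moves the arm, as the interface text tells. Its arguments: {"type":"object","properties":{"motion":{"type":"array","items":{"type":"object","properties":{"x":{"type":"number"},"y":{"type":"number"},"z":{"type":"number"},"rx":{"type":"number"},"ry":{"type":"number"},"rz":{"type":"number"},"hand":{"type":"number"}}}},"force":{"type":"number"}},"required":["motion"]}

```bash
ls; mkdir -p pics; python3 - <<'E'
from workcell import get_state, viewer, hand_in, finder, env
import cv2,numpy as np
print(get_state()); print(env.tcp_to_grasp)
for n in ["side","top"]:
    p=viewer.read_camera(n); cv2.imwrite(f"pics/{n}0.png",p["image"][:,:,::-1])
    np.savez(f"{n}0.npz",**{k:v for k,v in p.items()})
    print(n,p["intrinsics"],p["k1"],p["rvec"],p["tvec"],p["shot"])
    for q in ["cap_mid","stamp_mid","dock_in","holder_in","slope","box_centre","pencup","stapler","notes"]:
        print(q,[(np.round(d["at"]),round(d["score"],2)) for d in finder.find_in(p,q)][:5])
E
```

```text
pics
{'clock': 0.0, 'joint_pos': array([ 9.81378425e-01,  3.14017825e-01,  4.49826074e-02,  1.30356304e+00,
       -1.28532843e-05,  1.43120252e+00]), 'qvel': array([-0.00064758,  0.00017216, -0.00030299, -0.00210572,  0.00075254,
       -0.0009256 ]), 'tau': array([-2.14796528e-03, -4.80632007e+01,  2.98531902e+01,  1.93225272e-02,
       -3.75582085e-04,  7.64076759e-06]), 'tcp_pos': array([0.24974594, 0.51738231, 0.23040041]), 'orientation': array([-3.15177840e-04,  2.23020530e-01,  9.74813332e-01, -8.44060934e-04]), 'wrist_force': array([0.53775382, 0.81905736, 0.14852767]), 'ft_torque': array([-0.03382378,  0.01179448, -0.00568545]), 'finger_gap': 0.08514639927655192}
0.0187
side [[375.99402418   0.         317.4025436 ]
 [  0.         375.99402418 202.75443632]
 [  0.           0.           1.        ]] -0.021159094263094626 [ 0.59257466 -2.55998831  1.29297044] [0.48448687 0.24225686 0.47649508] 1
cap_mid [(array([380., 192.]), 0.97), (array([326., 188.]), 0.93), (array([431., 214.]), 0.78)]
stamp_mid [(array([377., 207.]), 0.63)]
dock_in [(array([382., 212.]), 0.55)]
holder_i
[... 207 characters left out ...]
.97)]
notes [(array([362., 137.]), 0.71)]
top [[374.67648298   0.         323.54881696]
 [  0.         374.67648298 197.81917676]
 [  0.           0.           1.        ]] -0.07881867104624915 [ 2.18354491 -2.20473636  0.07922105] [-0.11910286  0.56926277  0.77316416] 2
cap_mid [(array([354., 229.]), 0.98), (array([351., 287.]), 0.86), (array([354., 181.]), 0.65)]
stamp_mid [(array([344., 223.]), 0.79)]
dock_in [(array([353., 240.]), 0.87)]
holder_in [(array([428., 213.]), 0.6), (array([401., 131.]), 0.58)]
slope [(array([167., 174.]), 0.8)]
box_centre [(array([168., 176.]), 0.74)]
pencup [(array([316., 106.]), 0.94)]
stapler [(array([401., 131.]), 0.79)]
notes [(array([478., 163.]), 0.78)]
```

View pics/side0.png

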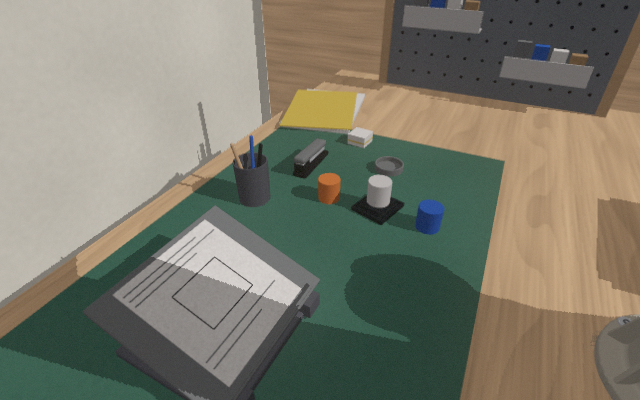

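View pics/top0.png

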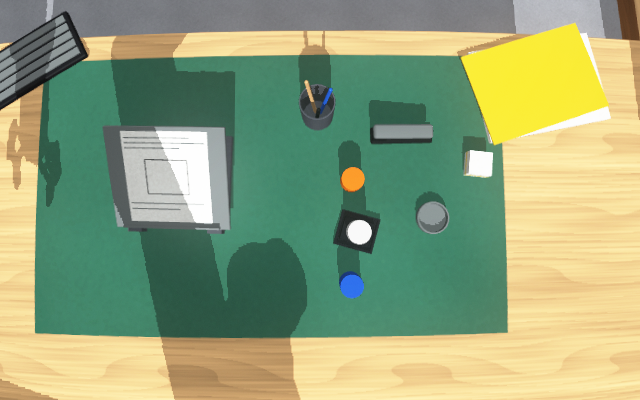

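The white cap stands in the dock at side (380,190) and top (359,232). The grey holder is at top (433,217), with orange and blue decoys beside the dock. The board is at top (168,177). Next I measure.

```bash
cat > h.py <<'E'
import numpy as np, cv2
from scipy.spatial.transform import Rotation as R
def rays(p,uv):
    uv=np.asarray(uv,float).reshape(-1,1,2); K=np.array(p["intrinsics"])
    # distortion 1+k1 r^2 
    return cv2.undistortPointsIter(uv,K,np.array([float(p["k1"]),0,0,0,0.]),None,None,(3,100,1e-12)).reshape(-1,2)
def ext(p): return cv2.Rodrigues(np.array(p["rvec"],float))[0],np.array(p["tvec"],float).ravel()
def cloud(p):
    z=p["z_map"]; h,w=z.shape
    uu,vv=np.meshgrid(np.arange(w),np.arange(h)); s=rays(p,np.stack([uu,vv],-1).reshape(-1,2)).reshape(h,w,2)
    P=np.dstack([s[...,0]*z,s[...,1]*z,z]); Rm,t=ext(p)
    W=(P-t)@Rm; W[z==0]=np.nan; return W
def atz(p,uv,zz):
    s=rays(p,uv); Rm,t=ext(p); d=np.c_[s,np.ones(len(s))]@Rm; c=-Rm.T@t
    return c+d*((zz-c[2])/d[:,2])[:,None]
def proj(p,X):
    Rm,t=ext(p); return cv2.projectPoints(np.asarray(X,float).reshape(-1,3),Rm,t,np.array(p["intrinsics"]),np.array([float(p["k1"]),0,0,0,0.]))[0].reshape(-1,2)
def circ(xy):
    # robust circle fit
    from scipy.optimize import least_squares
    f=lambda q:np.hypot(xy[:,0]-q[0],xy[:,1]-q[1])-q[2]
    r=least_squares(f,[*xy.mean(0),.03],loss='soft_l1',f_scale=.001); return r.x
def load(n): return dict(np.load(n,allow_pickle=True))
E
python3 - <<'E'
from h import *
for n in ["side","top"]:
    p=load(n+"0.npz"); W=cloud(p); im=p["image"].astype(int)
    m=np.isfinite(W[...,2])
    print(n,"table z med", [np.round(np.nanmedian(W[r:r+10,c:c+10],axis=(0,1)),4) for r,c in ([(280,400),(240,350)] if n=="side" else [(250,420),(100,270),(290,100)])])
    # cap top: white, z .05-.12 near dock
    hull=None
    pts={"side":[(380,183),(380,195),(329,182),(431,210),(388,165)],"top":[(359,232),(353,180),(352,286),(433,217),(478,163),(400,133),(317,107)]}[n]
    for c,r in pts: print((c,r),np.round(W[r,c],4),im[r,c])
    # board plane
    msk=np.zeros(m.shape,bool)
    c,r=((210,295) if n=="side" else (168,177))
    msk[r-30:r+30,c-30:c+30]=1
    P=W[msk&m]; c0=P.mean(0); u,s,v=np.linalg.svd(P-c0,full_matrices=False); nn=v[2]*np.sign(v[2,2])
    print("board",c0,nn,"tilt",np.arccos(nn[2]),"az",np.arctan2(nn[1],nn[0]),"rms",s[2]/np.sqrt(len(P)))
E
python3 - <<'E'
import cv2
a=cv2.imread('pics/top0.png');s=cv2.imread('pics/side0.png')
t1=cv2.resize(a[110:245,90:245],None,fx=5,fy=4.4,interpolation=cv2.INTER_CUBIC);cv2.imwrite('pics/t1.png',t1[:600,:800])
t2=cv2.resize(a[150:310,310:470],None,fx=3.75,fy=3.75,interpolation=cv2.INTER_CUBIC);cv2.imwrite('pics/t2.png',t2)
t3=cv2.resize(s[140:250,300:460],None,fx=5,fy=5,interpolation=cv2.INTER_CUBIC);cv2.imwrite('pics/t3.png',t3)
E
```

```text
side table z med [array([ 0.3851, -0.0124,  0.0013]), array([ 0.4964, -0.0665,  0.0015])]
(380, 183) [ 0.4924 -0.1844  0.0705] [185 180 177]
(380, 195) [ 0.4866 -0.1728  0.0505] [133 129 129]
(329, 182) [ 0.5968 -0.1696  0.0521] [187 108  53]
(431, 210) [ 0.3843 -0.1669  0.0509] [ 48  83 155]
(388, 165) [ 0.5263 -0.3632  0.0079] [107 108 106]
board [0.60734223 0.19292159 0.08148735] [-0.37129644  0.01640543  0.92836944] tilt 0.3807950623192554 az 3.0974371836666124 rms 0.0008778083707627409
top table z med [array([ 0.4444, -0.3416,  0.0008]), array([ 7.764e-01, -1.780e-02,  5.000e-04]), array([0.362 , 0.3567, 0.0009])]
(359, 232) [ 0.4968 -0.1933  0.0691] [249 250 249]
(353, 180) [ 0.6019 -0.1846  0.0504] [252 159  43]
(352, 286) [ 0.3878 -0.1798  0.0486] [ 48 114 237]
(433, 217) [ 0.5251 -0.361   0.0051] [143 154 154]
(478, 163) [ 0.639  -0.4555  0.0281] [253 253 253]
(400, 133) [ 0.6991 -0.2839  0.0488] [146 157 157]
(317, 107) [ 0.7686 -0.1124  0.0048] [64 69 71]
board [0.60873855 0.18372484 0.08100134] [-0.3729443   0.01339715  0.92775701] tilt 0.3824395088944162 az 3.1056854440438952 rms 0.0012102581983809762
```

View pics/t1.png

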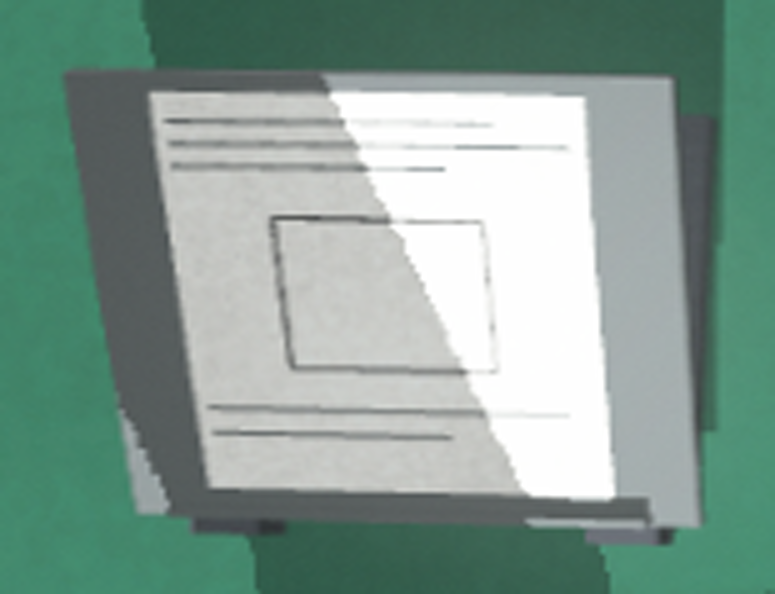

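View pics/t2.png

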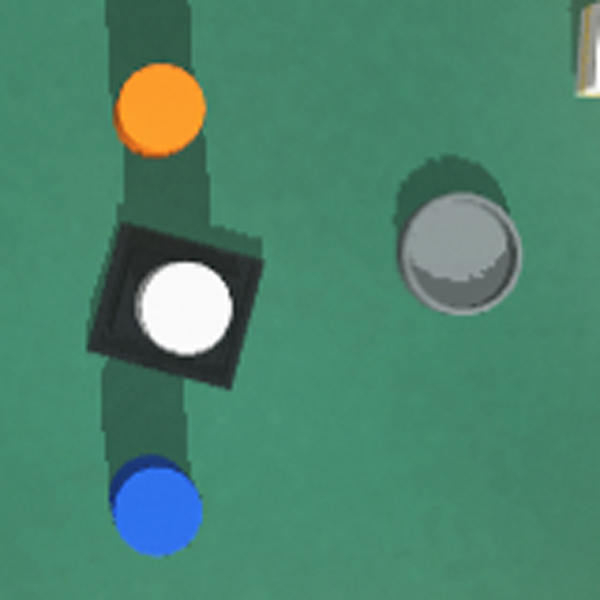

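View pics/t3.png

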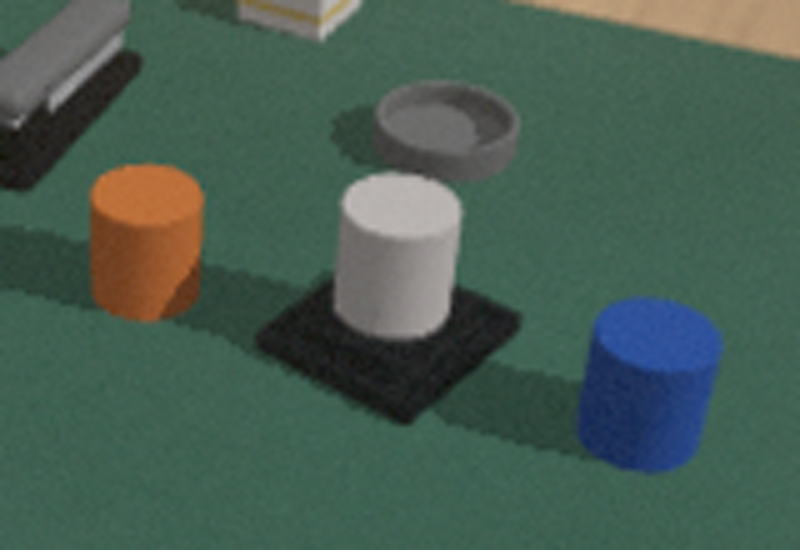

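```bash
python3 - <<'E'
from h import *
for n in ["side","top"]:
    p=load(n+"0.npz"); W=cloud(p); im=p["image"].astype(int)
    hsv=cv2.cvtColor(p["image"],cv2.COLOR_RGB2HSV)
    near=lambda x,y,r:(np.hypot(W[...,0]-x,W[...,1]-y)<r)
    # cap top
    m=near(.495,-.19,.045)&(W[...,2]>.064)&(hsv[...,1]<60)
    cs,_=cv2.findContours(m.astype(np.uint8),cv2.RETR_EXTERNAL,cv2.CHAIN_APPROX_NONE)
    c=max(cs,key=len).reshape(-1,2); 
    print(n,"cap top",circ(atz(p,c,.069)[:,:2]),W[m].mean(0),W[m][:,2].mean())
    # cap whole mask centroid from finder-like: white
    # holder: rim z .012-.022
    m=near(.527,-.36,.055)&(W[...,2]>.013)
    cs,_=cv2.findContours(m.astype(np.uint8),cv2.RETR_EXTERNAL,cv2.CHAIN_APPROX_NONE)
    c=max(cs,key=len).reshape(-1,2); q=atz(p,c,.017)[:,:2]
    print(n,"holder rim",circ(q),"pts",W[m].mean(0))
    # dock
    g=im.sum(2); m=near(.495,-.19,.07)&(g<130 if n=="top" else g<90)&(hsv[...,1]<120)
    m=cv2.morphologyEx(m.astype(np.uint8),cv2.MORPH_CLOSE,np.ones((15,15)))
    m=cv2.morphologyEx(m,cv2.MORPH_OPEN,np.ones((5,5)))
    cs,_=cv2.findContours(m,cv2.RETR_EXTERNAL,cv2.CHAIN_APPROX_NONE)
    c=cv2.convexHull(max(cs,key=len)).reshape(-1,2); q=atz(p,c,.010)[:,:2]
    print(n,"dock rect",cv2.minAreaRect((q*1000).astype(np.float32)))
# frame
p=load("top0.npz")
E
python3 - <<'E'
import cv2,numpy as np
a=cv2.imread('pics/top0.png')[195:260,320:390].astype(float);s=cv2.imread('pics/side0.png')[175:225,345:410].astype(float)
f=lambda x:cv2.resize(np.clip(x*3.5,0,255).astype(np.uint8),None,fx=8,fy=8,interpolation=cv2.INTER_CUBIC)
cv2.imwrite('pics/e1.png',f(a));cv2.imwrite('pics/e2.png',f(s))
E
```

```text
side cap top [ 0.49472177 -0.19126525  0.02535463] [ 0.49442617 -0.18958421  0.0697104 ] 0.06971040060785784
side holder rim [ 0.522458   -0.35632978  0.03611616] pts [ 0.52210014 -0.35607313  0.01690062]
side dock rect ((489.4585266113281, -172.19505310058594), (94.44542694091797, 72.0986099243164), 19.873519897460938)
top cap top [ 0.49804917 -0.19380727  0.02301722] [ 0.49801836 -0.19368389  0.06934187] 0.06934186834345629
top holder rim [ 0.52484546 -0.35712795  0.0340349 ] pts [ 0.52444634 -0.35779096  0.01681934]
top dock rect ((502.548828125, -180.96900939941406), (45.157108306884766, 68.68054962158203), 72.1550064086914)
```

View pics/e1.png

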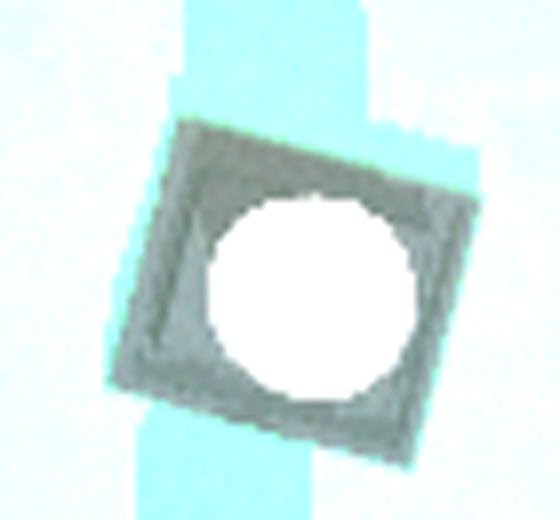

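View pics/e2.png

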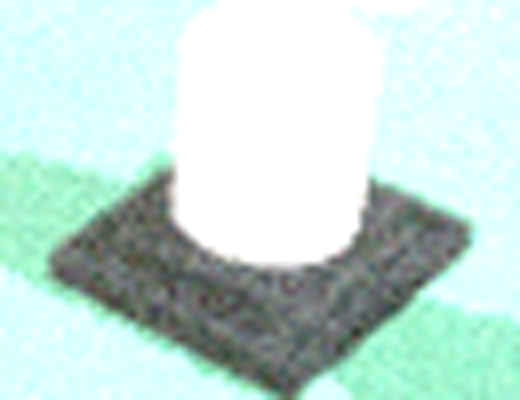

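```bash
python3 - <<'E'
from h import *
p=load("top0.npz")
c=np.array([(185,118),(480,198),(412,468),(110,382)])/8.+[320,195]-0.5+.0625
q=atz(p,c,.010)[:,:2]; print(q,q.mean(0))
for i in range(4):
    d=q[(i+1)%4]-q[i]; print(np.hypot(*d),np.degrees(np.arctan2(d[1],d[0])))
ps=load("side0.npz")
c=np.array([(50,262),(288,395),(470,235),(170,165)])/8.+[345,175]-0.5+.0625
q=atz(ps,c,[.010,.01,.01,.01])[:,:2]; print(q)
for i in range(4):
    d=q[(i+1)%4]-q[i]; print(np.hypot(*d),np.degrees(np.arctan2(d[1],d[0])))
# side bottom corner only (front ones)
# frame corners: top crop at scale 5 x, 4.4 y of [110:,90:]
g=p["image"]
c=np.array([(272,217),(484,221),(496,372),(291,367)])/[5,4.4]+[90,110]-.4
cg=cv2.cvtColor(g,cv2.COLOR_RGB2GRAY)
W=cloud(p)
for name,pp,cc in [("top",p,c)]:
    W=cloud(pp); 
    cen=cc.mean(0).astype(int)
    P=W[cen[1]-35:cen[1]+35,cen[0]-35:cen[0]+35].reshape(-1,3);P=P[np.isfinite(P[:,2])]
    c0=np.median(P,0)
    for k in range(3):
        A=np.c_[P[:,:2],np.ones(len(P))]; co=np.linalg.lstsq(A,P[:,2],rcond=None)[0]; r=P[:,2]-A@co; P=P[abs(r)<.004]
    print("plane",co,"tilt",np.arctan(np.hypot(*co[:2])))
    Rm,t=ext(pp); s=rays(pp,cc); d=np.c_[s,np.ones(4)]@Rm; o=-Rm.T@t
    lam=(co[2]+co[:2]@o[:2]-o[2])/(d[:,2]-d[:,:2]@co[:2]); X=o+d*lam[:,None]
    print(X,X.mean(0)); 
    for i in range(4): print(np.linalg.norm(X[(i+1)%4]-X[i]), X[(i+1)%4]-X[i])
E
python3 -c "
import cv2
s=cv2.imread('pics/side0.png')
cv2.imwrite('pics/s4.png',cv2.resize(s[240:345,160:270],None,fx=7,fy=5.7,interpolation=cv2.INTER_CUBIC)[:600,:800])"
```

```text
[[ 0.54367222 -0.16524943]
 [ 0.52152195 -0.24379461]
 [ 0.45008664 -0.22444305]
 [ 0.47380897 -0.14445829]] [ 0.49727245 -0.19448634]
0.08160870445271066 -105.74880657494319
0.07401004913800173 164.84257071642915
0.08342847916520676 73.48039805099326
0.07289132356030227 -16.572880640337726
[[ 0.54219426 -0.16058655]
 [ 0.46903659 -0.1355673 ]
 [ 0.44715798 -0.21936466]
 [ 0.52941219 -0.21533102]]
0.07731756900065997 161.1197831723139
0.08660642219171026 -104.63267088340318
0.08235304930097317 2.807464348031868
0.056216890628078435 76.85768284860718
plane [ 0.3994709  -0.01388625 -0.15962966] tilt 0.38025823042504464
[[0.64275603 0.22607003 0.09399341]
 [0.63965157 0.14135094 0.0939297 ]
 [0.5748407  0.14470164 0.06799311]
 [0.57796129 0.22885948 0.06807106]] [0.6088024  0.18524552 0.08099682]
0.08477597525596546 [-3.10445880e-03 -8.47190903e-02 -6.37108623e-05]
0.06988834997310796 [-0.06481086  0.0033507  -0.02593658]
0.0842157094907727 [3.12058337e-03 8.41578375e-02 7.79458533e-05]
0.06984344806625045 [ 0.06479474 -0.00278945  0.02592235]
```

View pics/s4.png

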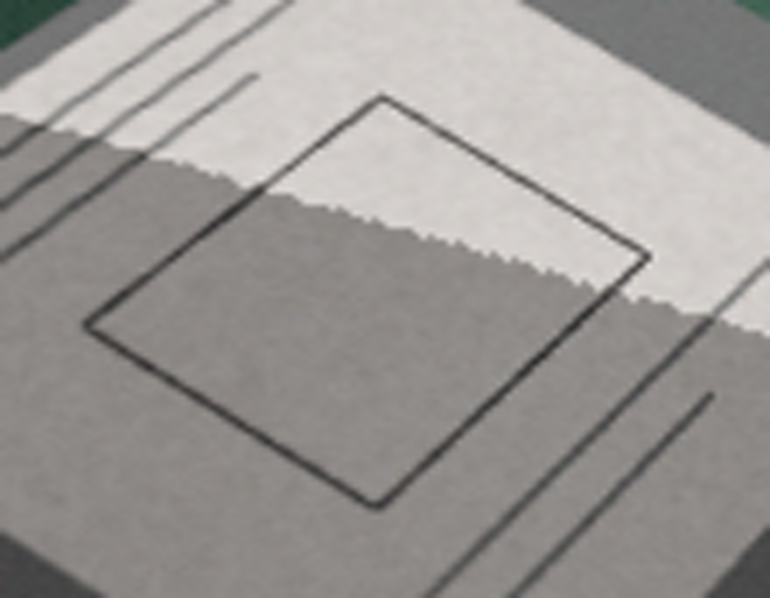

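```bash
python3 - <<'E'
from h import *
pp=load("side0.npz")
cc=np.array([(381,97),(650,257),(375,507),(85,325)])/[7,5.7]+[160,240]-.42
W=cloud(pp); cen=cc.mean(0).astype(int)
P=W[cen[1]-35:cen[1]+35,cen[0]-35:cen[0]+35].reshape(-1,3);P=P[np.isfinite(P[:,2])]
for k in range(3):
        A=np.c_[P[:,:2],np.ones(len(P))]; co=np.linalg.lstsq(A,P[:,2],rcond=None)[0]; r=P[:,2]-A@co; P=P[abs(r)<.004]
print("plane",co,"tilt",np.arctan(np.hypot(*co[:2])),"yaw",np.degrees(np.arctan2(co[1],co[0])))
Rm,t=ext(pp); s=rays(pp,cc); d=np.c_[s,np.ones(4)]@Rm; o=-Rm.T@t
lam=(co[2]+co[:2]@o[:2]-o[2])/(d[:,2]-d[:,:2]@co[:2]); X=o+d*lam[:,None]
print(X,X.mean(0)); 
for i in range(4): print(np.linalg.norm(X[(i+1)%4]-X[i]), X[(i+1)%4]-X[i])
E
```

```text
plane [ 0.39918578 -0.01751406 -0.15756252] tilt 0.38013546352913613 yaw -2.5122103090606687
[[0.6376704  0.14259045 0.09448909]
 [0.57235705 0.14462438 0.06838131]
 [0.57607603 0.22817336 0.06840259]
 [0.64045379 0.22594781 0.09414026]] [0.60663932 0.185334   0.08135331]
0.07036752113038924 [-0.06531336  0.00203393 -0.02610779]
0.08363170641117831 [3.71898385e-03 8.35489738e-02 2.12836411e-05]
0.06936768796482266 [ 0.06437776 -0.00222555  0.02573766]
0.0834045409464171 [-0.00278338 -0.08335735  0.00034884]
```

```bash
cat >> h.py <<'E'
def Rdown(yaw_deg,tilt=0.0,nyaw=None):
    # tool y along yaw direction (slope-up), tool z = -normal ; tilt: board tilt
    ps=np.radians(yaw_deg); h=np.array([np.cos(ps),np.sin(ps),0]); u=np.array([0,0,1.])
    y=h*np.cos(tilt)+u*np.sin(tilt); n=-h*np.sin(tilt)+u*np.cos(tilt); z=-n; x=np.cross(y,z)
    return np.c_[x,y,z]
def cmd(target,Rt,st=None):
    from workcell import get_state
    s=st or get_state(); q=s["orientation"]; Rc=R.from_quat([q[1],q[2],q[3],q[0]]).as_matrix()
    d=Rc.T@(np.array(target)-s["tcp_pos"])*1000; rv=np.degrees(R.from_matrix(Rc.T@Rt).as_rotvec())
    print("shift",d.round(1),"rot",rv.round(2),"clock",s["clock"],"F",s["wrist_force"].round(2),"gap",round(s["finger_gap"],4))
E
python3 -c "
from h import *
cmd([.497,-.1925,.15],Rdown(-16))"
```

```text
shift [-531.2 -532.3   81.3] rot [ 0.   -0.   80.23] clock 1.0 F [-0.87  0.16  0.48] gap 0.0856
```

>>> arm_command(motion=[{"x": -531, "y": -532, "z": 81, "rz": 80.2, "hand": -1}, {"x": -531, "y": -532, "z": 81, "rz": 80.2, "hand": -1}, {"x": -531, "y": -532, "z": 81, "rz": 80.2, "hand": -1}, {"x": -531, "y": -532, "z": 81, "rz": 80.2, "hand": -1}, {"x": -531, "y": -532, "z": 81, "rz": 80.2, "hand": -1}, {"x": -531, "y": -532, "z": 81, "rz": 80.2, "hand": -1}, {"x": -531, "y": -532, "z": 81, "rz": 80.2, "hand": -1}, {"x": -531, "y": -532, "z": 81, "rz": 80.2, "hand": -1}, {"x": -531, "y": -532, "z": 81, "rz": 80.2, "hand": -1}, {"x": -531, "y": -532, "z": 81, "rz": 80.2, "hand": -1}], force=25)

```text
invalid input at $.motion[0]: expected keys x, y, z, rx, ry, rz, hand
```

```bash
python3 -c "
from h import *
cmd([.497,-.1925,.15],Rdown(-16))"
```

```text
shift [-531.2 -532.3   81.3] rot [ 0.   -0.   80.23] clock 1.0 F [-0.87  0.16  0.48] gap 0.0856
```

All keys are required in each row.

>>> arm_command(motion=[{"x": -531, "y": -532, "z": 81, "rx": 0, "ry": 0, "rz": 80.2, "hand": -1}, {"x": -531, "y": -532, "z": 81, "rx": 0, "ry": 0, "rz": 80.2, "hand": -1}, {"x": -531, "y": -532, "z": 81, "rx": 0, "ry": 0, "rz": 80.2, "hand": -1}, {"x": -531, "y": -532, "z": 81, "rx": 0, "ry": 0, "rz": 80.2, "hand": -1}, {"x": -531, "y": -532, "z": 81, "rx": 0, "ry": 0, "rz": 80.2, "hand": -1}, {"x": -531, "y": -532, "z": 81, "rx": 0, "ry": 0, "rz": 80.2, "hand": -1}, {"x": -531, "y": -532, "z": 81, "rx": 0, "ry": 0, "rz": 80.2, "hand": -1}, {"x": -531, "y": -532, "z": 81, "rx": 0, "ry": 0, "rz": 80.2, "hand": -1}, {"x": -531, "y": -532, "z": 81, "rx": 0, "ry": 0, "rz": 80.2, "hand": -1}, {"x": -531, "y": -532, "z": 81, "rx": 0, "ry": 0, "rz": 80.2, "hand": -1}], force=25)

```text
clock: 2.25
tcp_pos: [0.4547, -0.0713, 0.1645]
orientation: [0.0, 0.799, 0.602, 0.001]
wrist_force: [1.6, 0.2, 0.4]
finger_gap: 0.0853
```

```bash
python3 -c "
from h import *
cmd([.497,-.1925,.15],Rdown(-16))"
```

```text
shift [-104.9   74.1   14.6] rot [ 0.07 -0.02  0.  ] clock 2.25 F [1.61 0.22 0.43] gap 0.0853
```

>>> arm_command(motion=[{"x": -50, "y": 35, "z": 7, "rx": 0, "ry": 0, "rz": 0, "hand": -1}, {"x": -85, "y": 60, "z": 14, "rx": 0, "ry": 0, "rz": 0, "hand": -1}, {"x": -85, "y": 60, "z": 14, "rx": 0, "ry": 0, "rz": 0, "hand": -1}, {"x": -85, "y": 60, "z": 14, "rx": 0, "ry": 0, "rz": 0, "hand": -1}])

```text
clock: 2.75
tcp_pos: [0.4879, -0.1669, 0.1501]
orientation: [-0.001, 0.799, 0.602, -0.0]
wrist_force: [0.3, 1.2, 0.6]
finger_gap: 0.0855
```

```bash
python3 -c "
from h import *
cmd([.497,-.1925,.035],Rdown(-16))"
```

```text
shift [-22.2  16.  115.1] rot [-0.07 -0.04  0.01] clock 2.75 F [0.33 1.2  0.6 ] gap 0.0855
```

>>> arm_command(motion=[{"x": -22, "y": 16, "z": 5, "rx": 0, "ry": 0, "rz": 0, "hand": -1}, {"x": -22, "y": 16, "z": 40, "rx": 0, "ry": 0, "rz": 0, "hand": -1}, {"x": -22, "y": 16, "z": 75, "rx": 0, "ry": 0, "rz": 0, "hand": -1}, {"x": -22, "y": 16, "z": 100, "rx": 0, "ry": 0, "rz": 0, "hand": -1}, {"x": -22, "y": 16, "z": 115, "rx": 0, "ry": 0, "rz": 0, "hand": -1}, {"x": -22, "y": 16, "z": 115, "rx": 0, "ry": 0, "rz": 0, "hand": -1}, {"x": -22, "y": 16, "z": 115, "rx": 0, "ry": 0, "rz": 0, "hand": -1}])

```text
clock: 3.62
tcp_pos: [0.4986, -0.1932, 0.0363]
orientation: [0.001, 0.798, 0.602, 0.0]
wrist_force: [-0.9, -0.8, 0.4]
finger_gap: 0.0853
```

```bash
python3 - <<'E'
from h import *
cmd([.497,-.1925,.035],Rdown(-16))
from workcell import viewer
for n,(r,c) in {"side":(110,300),"top":(140,270)}.items():
    p=viewer.read_camera(n); cv2.imwrite(f"pics/{n}1.png",cv2.resize(p["image"][r:r+150,c:c+200,::-1],None,fx=4,fy=4))
E
```

```text
shift [ 0.2 -1.8  1.3] rot [0.1  0.02 0.05] clock 3.625 F [-0.89 -0.76  0.35] gap 0.0853
```

View pics/side1.png

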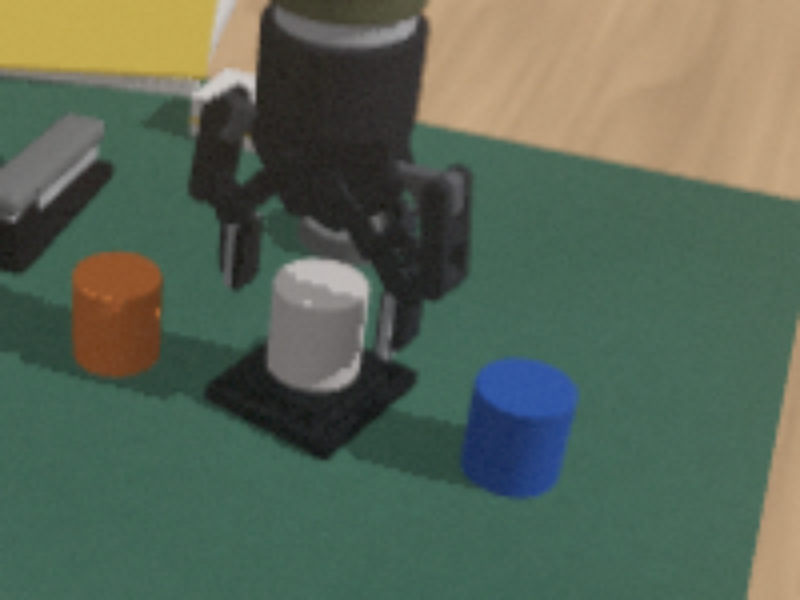

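View pics/top1.png

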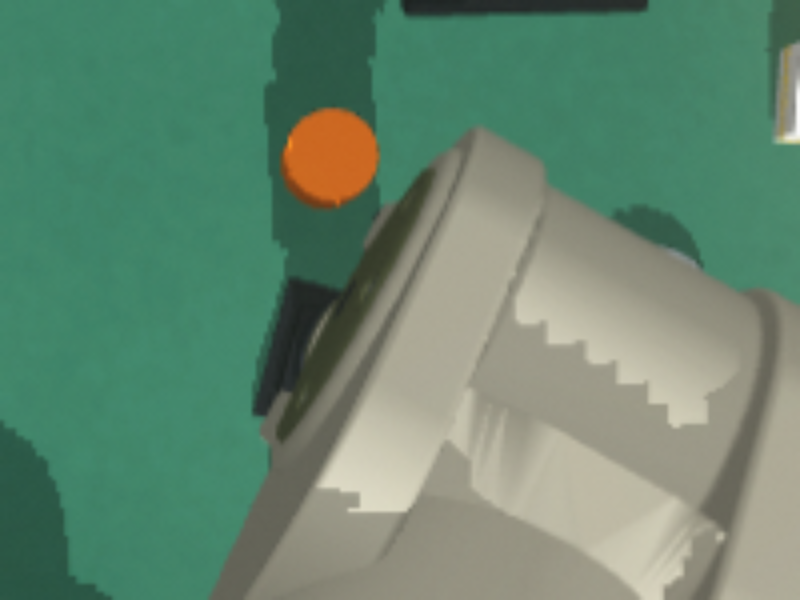

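The side view shows the fingers straddling the white cap, clear of both decoys. I close now.

>>> arm_command(motion=[{"x": 0, "y": -1, "z": 0, "rx": 0, "ry": 0, "rz": 0, "hand": 0}, {"x": 0, "y": -1, "z": 0, "rx": 0, "ry": 0, "rz": 0, "hand": 0.5}, {"x": 0, "y": -1, "z": 0, "rx": 0, "ry": 0, "rz": 0, "hand": 1}, {"x": 0, "y": -1, "z": 0, "rx": 0, "ry": 0, "rz": 0, "hand": 1}, {"x": 0, "y": -1, "z": 0, "rx": 0, "ry": 0, "rz": 0, "hand": 1}, {"x": 0, "y": -1, "z": 0, "rx": 0, "ry": 0, "rz": 0, "hand": 1}, {"x": 0, "y": -1, "z": 0, "rx": 0, "ry": 0, "rz": 0, "hand": 1}], force=25)

```text
clock: 4.6
tcp_pos: [0.4969, -0.1927, 0.0359]
orientation: [0.0, 0.799, 0.602, 0.0]
wrist_force: [-1.4, 1.7, 5.5]
finger_gap: 0.0474
```

>>> arm_command(motion=[{"x": 0, "y": 0, "z": -4, "rx": 0, "ry": 0, "rz": 0, "hand": 1}, {"x": 0, "y": 0, "z": -12, "rx": 0, "ry": 0, "rz": 0, "hand": 1}, {"x": 0, "y": 0, "z": -28, "rx": 0, "ry": 0, "rz": 0, "hand": 1}, {"x": 0, "y": 0, "z": -45, "rx": 0, "ry": 0, "rz": 0, "hand": 1}, {"x": 0, "y": 0, "z": -65, "rx": 0, "ry": 0, "rz": 0, "hand": 1}, {"x": 0, "y": 0, "z": -75, "rx": 0, "ry": 0, "rz": 0, "hand": 1}, {"x": 0, "y": 0, "z": -75, "rx": 0, "ry": 0, "rz": 0, "hand": 1}])

```text
clock: 5.48
tcp_pos: [0.4975, -0.193, 0.1115]
orientation: [0.001, 0.798, 0.602, 0.0]
wrist_force: [0.5, 0.0, -0.7]
finger_gap: 0.0475
```

```bash
python3 - <<'E'
from h import *
cmd([.5237,-.3567,.09],Rdown(-16))
from workcell import viewer
for n,(r,c) in {"side":(110,300)}.items():
    p=viewer.read_camera(n); cv2.imwrite(f"pics/{n}2.png",cv2.resize(p["image"][r:r+150,c:c+200,::-1],None,fx=4,fy=4))
E
```

```text
shift [-150.2   70.2   21.7] rot [0.13 0.03 0.03] clock 5.475 F [ 0.51  0.02 -0.7 ] gap 0.0475
```

View pics/side2.png

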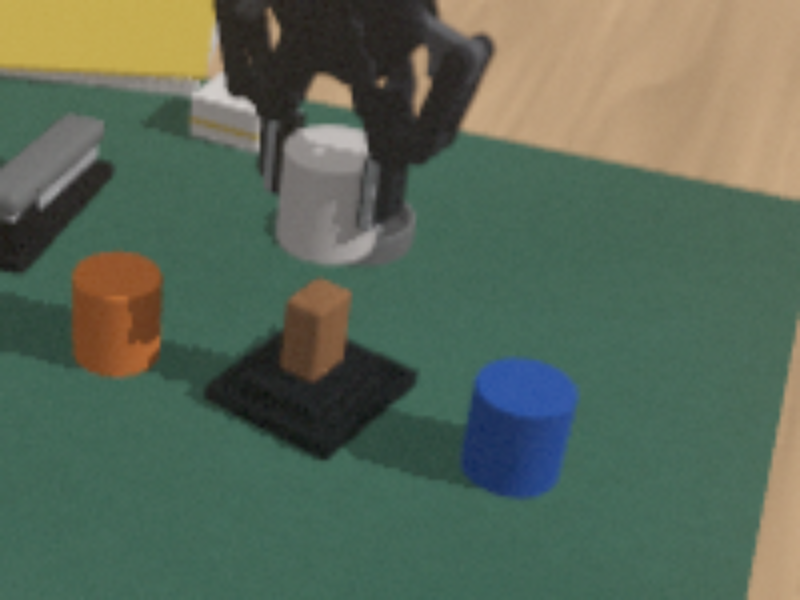

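The cap is lifted and upright, and the wooden handle stays in the dock at crop (315,330). I move over the holder.

>>> arm_command(motion=[{"x": -50, "y": 23, "z": 7, "rx": 0, "ry": 0, "rz": 0, "hand": 1}, {"x": -100, "y": 46, "z": 12, "rx": 0, "ry": 0, "rz": 0, "hand": 1}, {"x": -135, "y": 63, "z": 15, "rx": 0, "ry": 0, "rz": 0, "hand": 1}, {"x": -150, "y": 70, "z": 20, "rx": 0, "ry": 0, "rz": 0, "hand": 1}, {"x": -150, "y": 70, "z": 22, "rx": 0, "ry": 0, "rz": 0, "hand": 1}, {"x": -150, "y": 70, "z": 22, "rx": 0, "ry": 0, "rz": 0, "hand": 1}])

```text
clock: 6.28
tcp_pos: [0.5222, -0.3542, 0.0876]
orientation: [-0.001, 0.798, 0.602, -0.0]
wrist_force: [0.3, -0.6, -0.2]
finger_gap: 0.0471
```

```bash
python3 - <<'E'
from h import *
cmd([.5237,-.3567,.021],Rdown(-16))
from workcell import viewer,get_state
print(get_state()["tcp_pos"])
for n,(r,c) in {"side":(110,300),"top":(140,270)}.items():
    p=viewer.read_camera(n); np.savez(f"{n}3.npz",**p); cv2.imwrite(f"pics/{n}3.png",cv2.resize(p["image"][r:r+150,c:c+200,::-1],None,fx=4,fy=4))
E
```

```text
shift [-2.1  2.3 66.6] rot [-0.12 -0.08  0.08] clock 6.275 F [ 0.31 -0.58 -0.21] gap 0.0471
[ 0.52217156 -0.35420999  0.08759702]
```

View pics/side3.png

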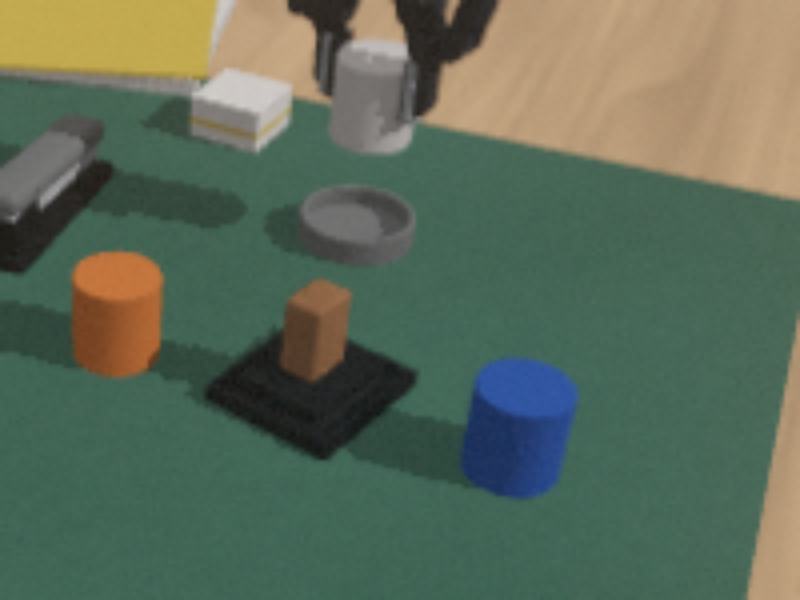

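View pics/top3.png

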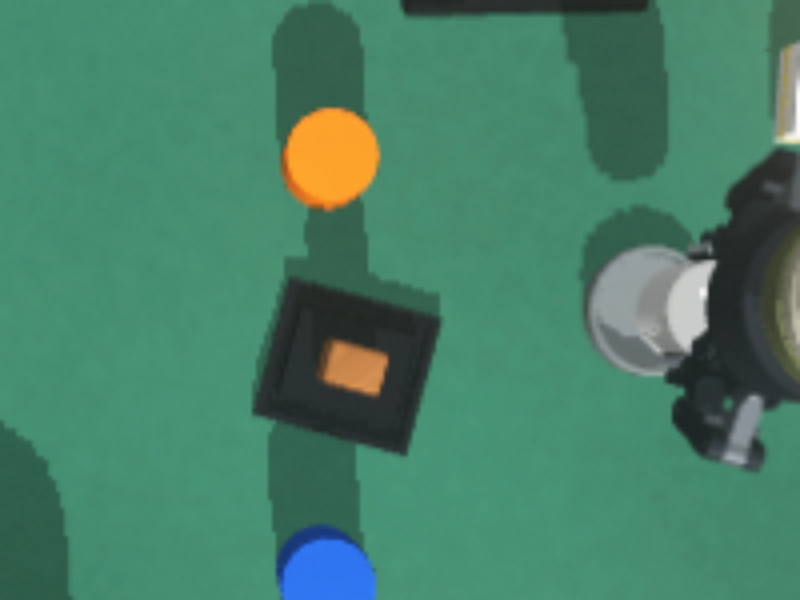

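```bash
python3 - <<'E'
from h import *
p=load("side3.npz")
a=np.linspace(0,6.28,60)
for c in [(.5222,-.3542),(.5222,-.3582),(.5182,-.3542)]:
  for zr in [.0706,]:
    X=np.c_[c[0]+.024*np.cos(a),c[1]+.024*np.sin(a),0*a+zr]
    u=(proj(p,X)-[300,110]+.375)*4; print(c,"rim L/R/bot",u[:,0].min(),u[:,0].max(),u[:,1].max())
    X[:,2]+=.05; u=(proj(p,X)-[300,110]+.375)*4; print("   top L/R/T",u[:,0].min(),u[:,0].max(),u[:,1].min())
X=np.c_[.5237+.035*np.cos(a),-.3567+.035*np.sin(a),0*a+.017];u=(proj(p,X)-[300,110]+.375)*4; print("holder",u.min(0),u.max(0))
# handle top from both
for n in ["top","side"]:
    p=load(n+"3.npz"); W=cloud(p); im=p["image"]; hsv=cv2.cvtColor(im,cv2.COLOR_RGB2HSV)
    m=(np.hypot(W[...,0]-.497,W[...,1]+.193)<.04)&(W[...,2]>(.058 if n=="top" else .058))&(hsv[...,0]<20)&(hsv[...,1]>90)
    cs,_=cv2.findContours(m.astype(np.uint8),cv2.RETR_EXTERNAL,cv2.CHAIN_APPROX_NONE); c=max(cs,key=len).reshape(-1,2)
    q=atz(p,c,.063)[:,:2]; print(n,m.sum(),W[m].mean(0),cv2.minAreaRect((q*1000).astype(np.float32)))
    if n=="top": cv2.imwrite("pics/h3.png",np.clip(cv2.resize(im[200:260,325:385,::-1],None,fx=10,fy=10,interpolation=cv2.INTER_CUBIC).astype(float)*2.2,0,255))
E
```

```text
(0.5222, -0.3542) rim L/R/bot 325.01615988203935 408.05340669807265 156.93135489485576
   top L/R/T 332.9998263352468 418.96123490472564 40.54505611447172
(0.5222, -0.3582) rim L/R/bot 327.1938462885264 409.9712339180501 153.9386618296055
   top L/R/T 335.2236104499218 420.90607728823534 37.97467937446413
(0.5182, -0.3542) rim L/R/bot 331.5481310881232 414.763976034081 158.3709492932901
   top L/R/T 339.76968191899186 425.92232844264436 41.77760880305573
holder [297.79606948 186.07895986] [414.33561661 244.53265488]
top 164 [ 0.49845493 -0.19260561  0.06299366] ((498.5335388183594, -192.5332489013672), (29.836589813232422, 21.751680374145508), 74.13211822509766)
side 111 [ 0.49453113 -0.18830387  0.06315647] ((494.97650146484375, -188.7183837890625), (35.00202941894531, 23.658432006835938), 77.89625549316406)[ WARN:0@0.980] global loadsave.cpp:1063 imwrite_ Unsupported depth image for selected encoder is fallbacked to CV_8U.
```

View pics/h3.png

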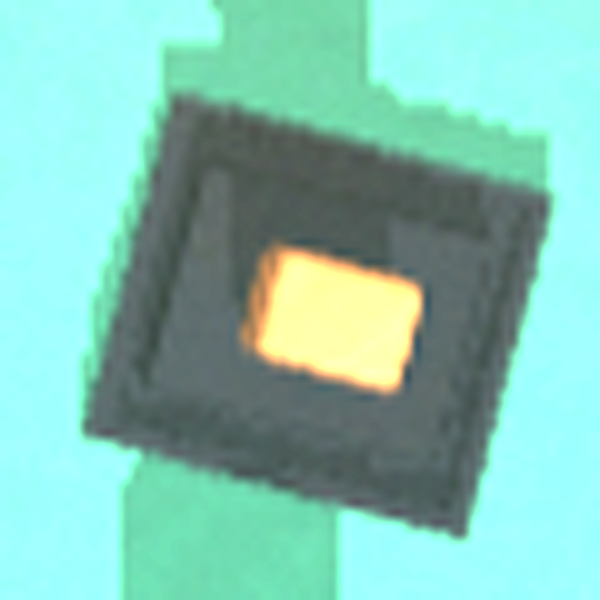

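>>> arm_command(motion=[{"x": -2, "y": 3.5, "z": 10, "rx": 0, "ry": 0, "rz": 0, "hand": 1}, {"x": -2, "y": 3.5, "z": 30, "rx": 0, "ry": 0, "rz": 0, "hand": 1}, {"x": -2, "y": 3.5, "z": 48, "rx": 0, "ry": 0, "rz": 0, "hand": 1}, {"x": -2, "y": 3.5, "z": 58, "rx": 0, "ry": 0, "rz": 0, "hand": 1}, {"x": -2, "y": 3.5, "z": 63, "rx": 0, "ry": 0, "rz": 0, "hand": 1}, {"x": -2, "y": 3.5, "z": 63.5, "rx": 0, "ry": 0, "rz": 0, "hand": 1}])

```text
clock: 7.12
tcp_pos: [0.5258, -0.3589, 0.0248]
orientation: [0.0, 0.798, 0.602, 0.0]
wrist_force: [0.0, -0.2, -0.2]
finger_gap: 0.0473
```

```bash
python3 - <<'E'
from h import *
cmd([.5252,-.3562,.0215],Rdown(-16))
from workcell import viewer,get_state
print(get_state()["tcp_pos"])
for n,(r,c) in {"side":(130,340)}.items():
    p=viewer.read_camera(n); cv2.imwrite(f"pics/{n}4.png",cv2.resize(p["image"][r:r+75,c:c+100,::-1],None,fx=8,fy=8,interpolation=cv2.INTER_CUBIC))
E
```

```text
shift [ 2.4 -1.3  3.3] rot [ 0.01 -0.    0.04] clock 7.125 F [ 0.01 -0.21 -0.15] gap 0.0473
[ 0.52575535 -0.35890006  0.02482506]
```

View pics/side4.png

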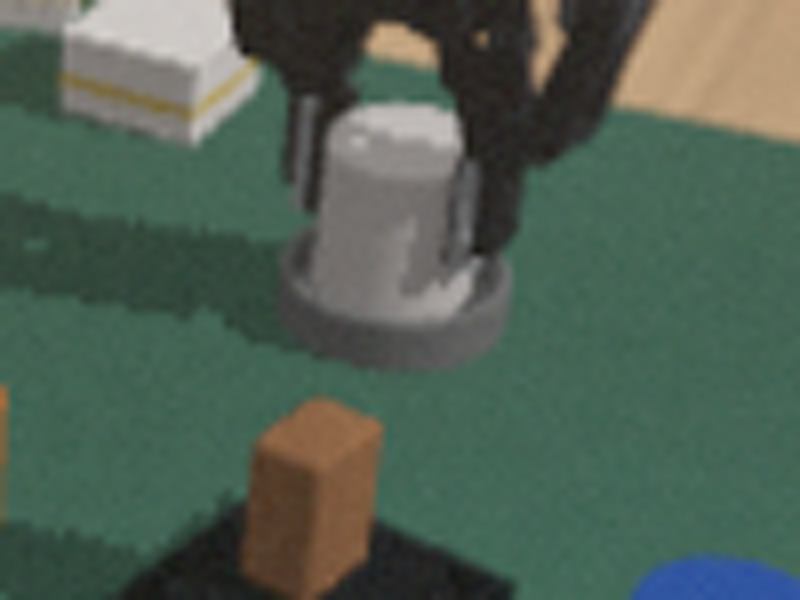

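The cap is inside the holder ring and roughly centred. I lower it to contact.

>>> arm_command(motion=[{"x": 1, "y": 0, "z": 1, "rx": 0, "ry": 0, "rz": 0, "hand": 1}, {"x": 1, "y": 0, "z": 2, "rx": 0, "ry": 0, "rz": 0, "hand": 1}, {"x": 1, "y": 0, "z": 3, "rx": 0, "ry": 0, "rz": 0, "hand": 1}, {"x": 1, "y": 0, "z": 3, "rx": 0, "ry": 0, "rz": 0, "hand": 1}])

```text
clock: 7.68
tcp_pos: [0.526, -0.3581, 0.022]
orientation: [0.0, 0.798, 0.602, 0.0]
wrist_force: [0.2, 0.5, 0.7]
finger_gap: 0.0473
```

>>> arm_command(motion=[{"x": 0, "y": 0, "z": 0.7, "rx": 0, "ry": 0, "rz": 0, "hand": 1}, {"x": 0, "y": 0, "z": 1.4, "rx": 0, "ry": 0, "rz": 0, "hand": 1}, {"x": 0, "y": 0, "z": 1.4, "rx": 0, "ry": 0, "rz": 0, "hand": 1}])

```text
clock: 8.05
tcp_pos: [0.5261, -0.3581, 0.0219]
orientation: [0.001, 0.798, 0.602, 0.0]
wrist_force: [-1.7, 1.6, 8.6]
finger_gap: 0.0476
```

Contact at 8.6 N. I ease off slightly, open and retreat.

>>> arm_command(motion=[{"x": 0, "y": 0, "z": -1, "rx": 0, "ry": 0, "rz": 0, "hand": 0.2}, {"x": 0, "y": 0, "z": -1, "rx": 0, "ry": 0, "rz": 0, "hand": -0.5}, {"x": 0, "y": 0, "z": -1, "rx": 0, "ry": 0, "rz": 0, "hand": -1}, {"x": 0, "y": 0, "z": -1, "rx": 0, "ry": 0, "rz": 0, "hand": -1}, {"x": 0, "y": 0, "z": -1, "rx": 0, "ry": 0, "rz": 0, "hand": -1}, {"x": 0, "y": 0, "z": -20, "rx": 0, "ry": 0, "rz": 0, "hand": -1}, {"x": 0, "y": 0, "z": -50, "rx": 0, "ry": 0, "rz": 0, "hand": -1}, {"x": 0, "y": 0, "z": -90, "rx": 0, "ry": 0, "rz": 0, "hand": -1}, {"x": 0, "y": 0, "z": -100, "rx": 0, "ry": 0, "rz": 0, "hand": -1}])

```text
clock: 9.18
tcp_pos: [0.5273, -0.3592, 0.1235]
orientation: [0.003, 0.798, 0.602, 0.001]
wrist_force: [-0.3, 0.0, 0.2]
finger_gap: 0.0852
```

```bash
python3 - <<'E'
from h import *
cmd([.498,-.192,.12],Rdown(-16))
from workcell import viewer,get_state
for n,(r,c) in {"side":(130,340)}.items():
    p=viewer.read_camera(n); cv2.imwrite(f"pics/{n}5.png",cv2.resize(p["image"][r:r+75,c:c+100,::-1],None,fx=8,fy=8,interpolation=cv2.INTER_CUBIC))
E
```

```text
shift [152.7 -74.2   2.8] rot [0.27 0.12 0.03] clock 9.175 F [-0.27  0.02  0.24] gap 0.0852
```

View pics/side5.png

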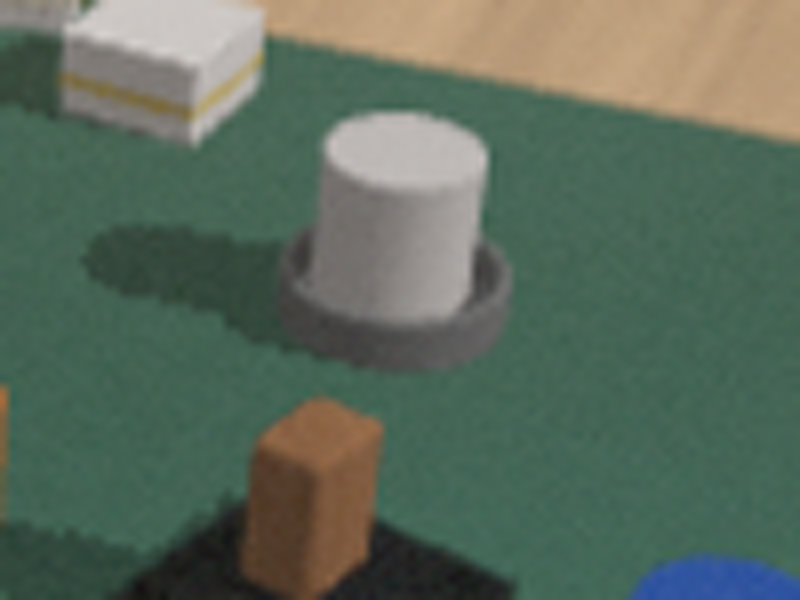

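The cap stands upright, rim down, in the holder. Now the stamp.

>>> arm_command(motion=[{"x": 50, "y": -24, "z": 1, "rx": 0, "ry": 0, "rz": 0, "hand": -1}, {"x": 105, "y": -50, "z": 2, "rx": 0, "ry": 0, "rz": 0, "hand": -1}, {"x": 140, "y": -67, "z": 3, "rx": 0, "ry": 0, "rz": 0, "hand": -1}, {"x": 152, "y": -74, "z": 3, "rx": 0, "ry": 0, "rz": 0, "hand": -1}, {"x": 152, "y": -74, "z": 3, "rx": 0, "ry": 0, "rz": 0, "hand": -1}])

```text
clock: 9.85
tcp_pos: [0.4963, -0.191, 0.1169]
orientation: [-0.0, 0.798, 0.602, -0.0]
wrist_force: [0.4, 0.2, 0.2]
finger_gap: 0.0852
```

```bash
python3 - <<'E'
from h import *
cmd([.4985,-.1925,.026],Rdown(-15.9))
E
```

```text
shift [-0.9  2.6 90.9] rot [-0.04  0.   -0.01] clock 9.85 F [0.38 0.18 0.17] gap 0.0852
```

>>> arm_command(motion=[{"x": -1, "y": 2, "z": 25, "rx": 0, "ry": 0, "rz": 0, "hand": -1}, {"x": -1, "y": 2, "z": 55, "rx": 0, "ry": 0, "rz": 0, "hand": -1}, {"x": -1, "y": 2, "z": 80, "rx": 0, "ry": 0, "rz": 0, "hand": -1}, {"x": -1, "y": 2, "z": 90, "rx": 0, "ry": 0, "rz": 0, "hand": -1}, {"x": -1, "y": 2, "z": 90, "rx": 0, "ry": 0, "rz": 0, "hand": -0.5}, {"x": -1, "y": 2, "z": 90, "rx": 0, "ry": 0, "rz": 0, "hand": 0}, {"x": -1, "y": 2, "z": 90, "rx": 0, "ry": 0, "rz": 0, "hand": 0}])

```text
clock: 10.72
tcp_pos: [0.499, -0.1936, 0.0284]
orientation: [0.001, 0.799, 0.602, 0.0]
wrist_force: [-0.1, 0.2, 0.1]
finger_gap: 0.0426
```

```bash
python3 - <<'E'
from h import *
cmd([.4985,-.1925,.026],Rdown(-15.9))
from workcell import viewer,get_state
for n,(r,c) in {"side":(150,330)}.items():
    p=viewer.read_camera(n); cv2.imwrite(f"pics/{n}6.png",cv2.resize(p["image"][r:r+75,c:c+100,::-1],None,fx=8,fy=8,interpolation=cv2.INTER_CUBIC))
E
```

```text
shift [ 0.9 -0.8  2.4] rot [ 0.11  0.02 -0.08] clock 10.725 F [-0.14  0.2   0.08] gap 0.0426
```

View pics/side6.png

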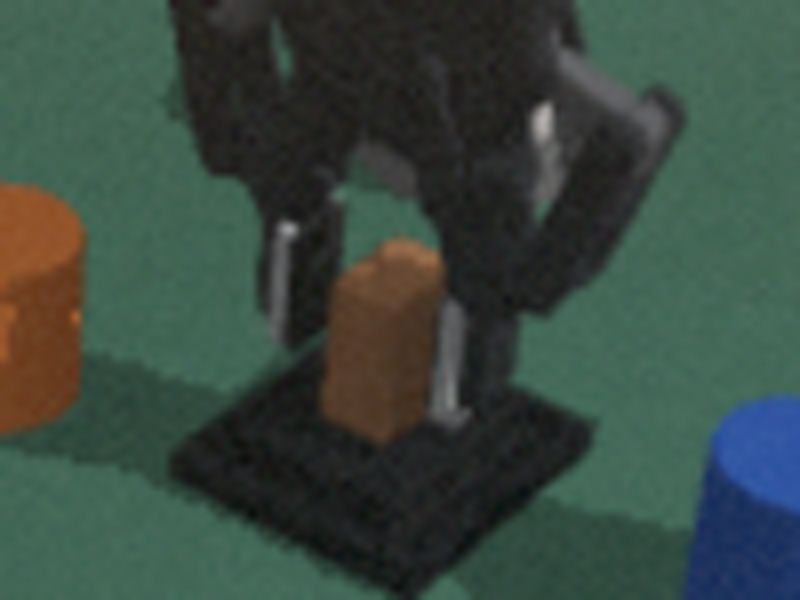

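The handle is between the fingers, with the tips just above the base plate. I close firmly.

>>> arm_command(motion=[{"x": 0, "y": 0, "z": 1, "rx": 0, "ry": 0, "rz": 0, "hand": 0.4}, {"x": 0, "y": 0, "z": 1, "rx": 0, "ry": 0, "rz": 0, "hand": 0.7}, {"x": 0, "y": 0, "z": 1, "rx": 0, "ry": 0, "rz": 0, "hand": 1}, {"x": 0, "y": 0, "z": 1, "rx": 0, "ry": 0, "rz": 0, "hand": 1}, {"x": 0, "y": 0, "z": 1, "rx": 0, "ry": 0, "rz": 0, "hand": 1}, {"x": 0, "y": 0, "z": 1, "rx": 0, "ry": 0, "rz": 0, "hand": 1}], force=70)

```text
clock: 11.52
tcp_pos: [0.4986, -0.1931, 0.0269]
orientation: [0.0, 0.798, 0.602, 0.0]
wrist_force: [-1.4, -0.0, 5.1]
finger_gap: 0.0208
```

>>> arm_command(motion=[{"x": 0, "y": 0, "z": -4, "rx": 0, "ry": 0, "rz": 0, "hand": 1}, {"x": 0, "y": 0, "z": -15, "rx": 0, "ry": 0, "rz": 0, "hand": 1}, {"x": 0, "y": 0, "z": -40, "rx": 0, "ry": 0, "rz": 0, "hand": 1}, {"x": 0, "y": 0, "z": -80, "rx": 0, "ry": 0, "rz": 0, "hand": 1}, {"x": 0, "y": 0, "z": -130, "rx": 0, "ry": 0, "rz": 0, "hand": 1}, {"x": 0, "y": 0, "z": -170, "rx": 0, "ry": 0, "rz": 0, "hand": 1}, {"x": 0, "y": 0, "z": -180, "rx": 0, "ry": 0, "rz": 0, "hand": 1}, {"x": 0, "y": 0, "z": -180, "rx": 0, "ry": 0, "rz": 0, "hand": 1}])

```text
clock: 12.52
tcp_pos: [0.4983, -0.193, 0.2065]
orientation: [0.0, 0.798, 0.602, 0.0]
wrist_force: [-0.7, -0.6, -1.4]
finger_gap: 0.0212
```

```bash
python3 - <<'E'
from h import *
t=.380; psi=-2.3
Rt=Rdown(psi,t); n=-Rt[:,2]; c=np.array([.6085,.1853,.081])
print("n",n)
cmd(c+n*(.0219+.08),Rt)
from workcell import viewer,get_state
for n,(r,c) in {"side":(20,300)}.items():
    p=viewer.read_camera(n); cv2.imwrite(f"pics/{n}7.png",cv2.resize(p["image"][r:r+200,c:c+200,::-1],None,fx=3,fy=3,interpolation=cv2.INTER_CUBIC))
E
```

```text
n [-0.37062165  0.0148857   0.92866464]
shift [385.1 -34.8  30.8] rot [-21.64   2.6  -13.5 ] clock 12.525 F [-0.73 -0.6  -1.4 ] gap 0.0212
```

View pics/side7.png

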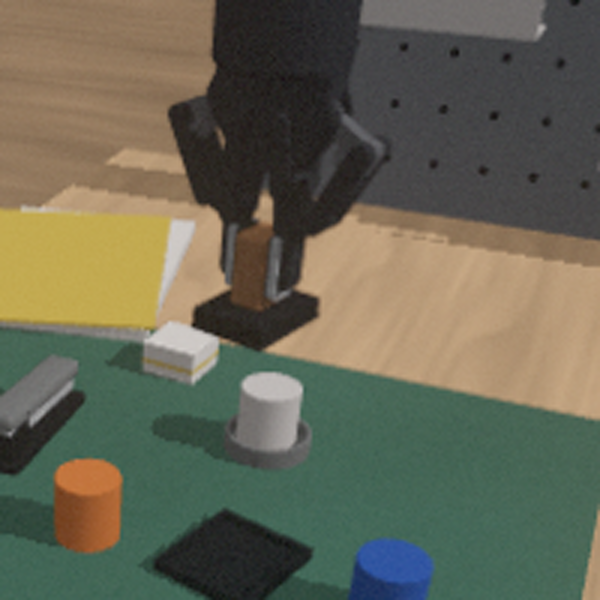

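>>> arm_command(motion=[{"x": 50, "y": -5, "z": 0, "rx": -3, "ry": 0.4, "rz": -2, "hand": 1}, {"x": 105, "y": -10, "z": 0, "rx": -6, "ry": 0.8, "rz": -4, "hand": 1}, {"x": 160, "y": -15, "z": 5, "rx": -9, "ry": 1.2, "rz": -6, "hand": 1}, {"x": 215, "y": -20, "z": 10, "rx": -12, "ry": 1.5, "rz": -8, "hand": 1}, {"x": 270, "y": -25, "z": 15, "rx": -15, "ry": 1.8, "rz": -10, "hand": 1}, {"x": 325, "y": -30, "z": 22, "rx": -18, "ry": 2.2, "rz": -12, "hand": 1}, {"x": 370, "y": -34, "z": 28, "rx": -20.5, "ry": 2.5, "rz": -13, "hand": 1}, {"x": 385, "y": -35, "z": 31, "rx": -21.6, "ry": 2.6, "rz": -13.5, "hand": 1}, {"x": 385, "y": -35, "z": 31, "rx": -21.6, "ry": 2.6, "rz": -13.5, "hand": 1}, {"x": 385, "y": -35, "z": 31, "rx": -21.6, "ry": 2.6, "rz": -13.5, "hand": 1}])

```text
clock: 13.82
tcp_pos: [0.5702, 0.1855, 0.1748]
orientation: [0.136, 0.709, 0.68, 0.13]
wrist_force: [-0.2, 0.2, -2.1]
finger_gap: 0.0213
```

```bash
python3 - <<'E'
from h import *
t=.380; psi=-2.3
Rt=Rdown(psi,t); n=-Rt[:,2]; c=np.array([.6085,.1853,.081])
cmd(c+n*(.0219+.02),Rt)
from workcell import viewer,get_state
s=get_state(); print(s["tcp_pos"],s["joint_pos"].round(2),s["ft_torque"])
for n,(r,c) in {"side":(150,120),"top":(60,70)}.items():
    p=viewer.read_camera(n); np.savez(f"{n}8.npz",**p);cv2.imwrite(f"pics/{n}8.png",cv2.resize(p["image"][r:r+200,c:c+260,::-1],None,fx=3,fy=3,interpolation=cv2.INTER_CUBIC))
E
```

```text
shift [ 1.4  0.9 59.4] rot [-0.16  0.06 -0.07] clock 13.825 F [-0.15  0.16 -2.11] gap 0.0213
[0.57024392 0.1855144  0.17479222] [ 0.23  0.12 -0.42  0.67 -0.1   1.82] [-0.00880164  0.4786282  -0.02284157]
```

View pics/side8.png

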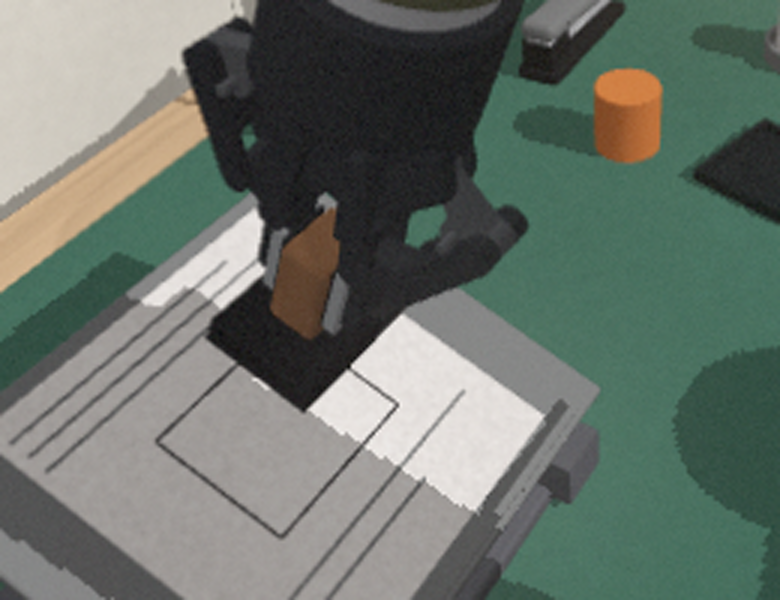

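View pics/top8.png

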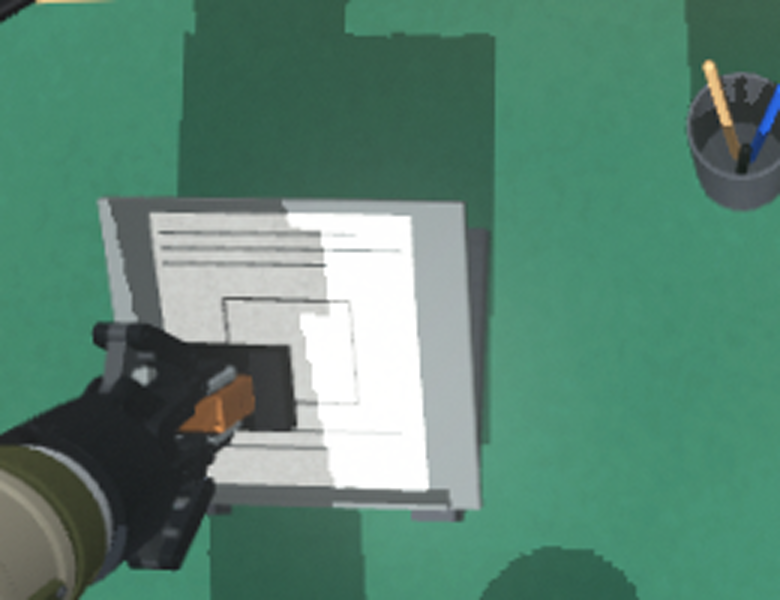

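>>> arm_command(motion=[{"x": 1.4, "y": 1, "z": 15, "rx": -0.1, "ry": 0, "rz": 0, "hand": 1}, {"x": 1.4, "y": 1, "z": 32, "rx": -0.1, "ry": 0, "rz": 0, "hand": 1}, {"x": 1.4, "y": 1, "z": 48, "rx": -0.1, "ry": 0, "rz": 0, "hand": 1}, {"x": 1.4, "y": 1, "z": 59, "rx": -0.1, "ry": 0, "rz": 0, "hand": 1}, {"x": 1.4, "y": 1, "z": 66, "rx": -0.1, "ry": 0, "rz": 0, "hand": 1}, {"x": 1.4, "y": 1, "z": 66, "rx": -0.1, "ry": 0, "rz": 0, "hand": 1}, {"x": 1.4, "y": 1, "z": 66, "rx": -0.1, "ry": 0, "rz": 0, "hand": 1}])

```text
clock: 14.8
tcp_pos: [0.5962, 0.1873, 0.115]
orientation: [0.137, 0.708, 0.68, 0.131]
wrist_force: [0.4, 0.4, -2.4]
finger_gap: 0.0212
```

```bash
python3 - <<'E'
from h import *
t=.380; psi=-2.3
Rt=Rdown(psi,t); n=-Rt[:,2]; c=np.array([.6085,.1853,.081])
cmd(c+n*(.0219),Rt)
from workcell import viewer,get_state
s=get_state(); print(s["tcp_pos"],s["wrist_force"],s["ft_torque"])
for nm,(r,cc,f) in {"side":(230,140,5),"top":(110,90,5)}.items():
    p=viewer.read_camera(nm); np.savez(f"{nm}9.npz",**p);cv2.imwrite(f"pics/{nm}9.png",cv2.resize(p["image"][r:r+120,cc:cc+160,::-1],None,fx=f,fy=f,interpolation=cv2.INTER_CUBIC))
E
```

```text
shift [-1.5 -1.1 14.3] rot [ 0.08 -0.03 -0.01] clock 14.8 F [ 0.4   0.4  -2.39] gap 0.0212
[0.596164   0.18730081 0.11500476] [ 0.4037497   0.40441281 -2.39064944] [0.02721653 0.45104987 0.00917031]
```

View pics/side9.png

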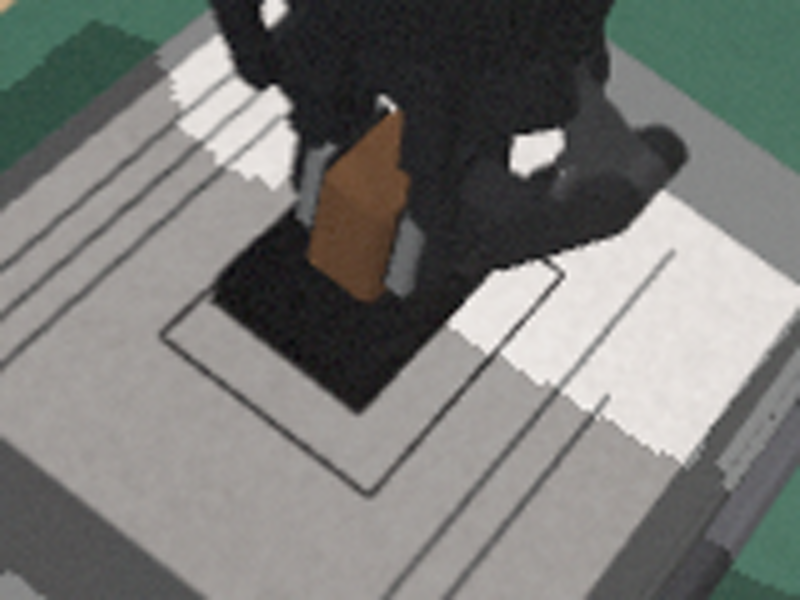

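View pics/top9.png

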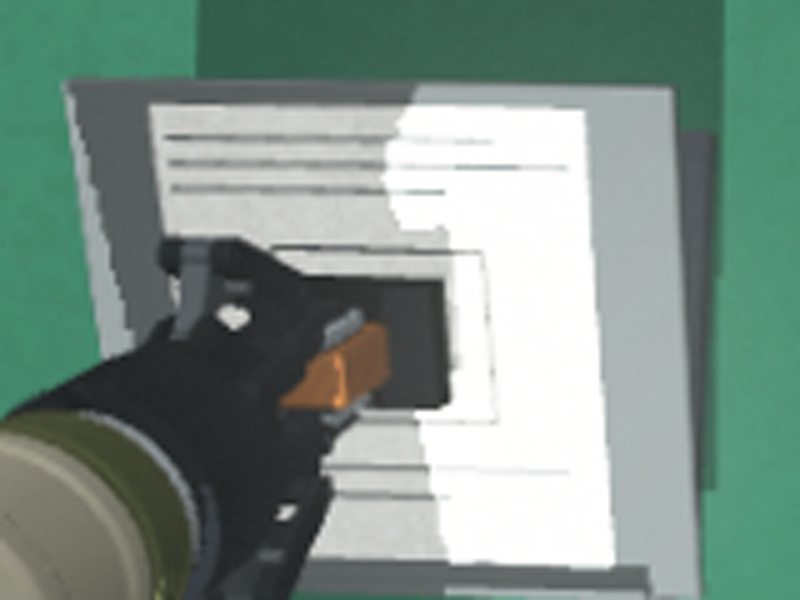

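```bash
cat > ov.py <<'E'
from h import *
from workcell import get_state
def overlay(k,off,views={"side":(230,140),"top":(110,90)},hand=(0,0,0)):
    s=get_state(); q=s["orientation"]; Rc=R.from_quat([q[1],q[2],q[3],q[0]]).as_matrix()
    f=5
    for nm,(r,cc) in views.items():
        p=load(f"{nm}{k}.npz"); im=cv2.resize(p["image"][r:r+120,cc:cc+160,::-1],None,fx=f,fy=f,interpolation=cv2.INTER_CUBIC)
        for zz,col in [(off,(0,0,255)),(off-.014,(0,255,255))]:
            L=np.array([[a*.032,b*.025,zz] for a,b in [(1,1),(1,-1),(-1,-1),(-1,1)]])+hand
            X=s["tcp_pos"]+L@Rc.T; u=(proj(p,X)-[cc,r]+.4)*f
            cv2.polylines(im,[u.round().astype(np.int32)],True,col,1)
        cv2.imwrite(f"pics/ov{nm}{k}.png",im)
E
python3 -c "
from ov import *
overlay(9,.0219)"
```

```text
(no output)
```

View pics/ovside9.png

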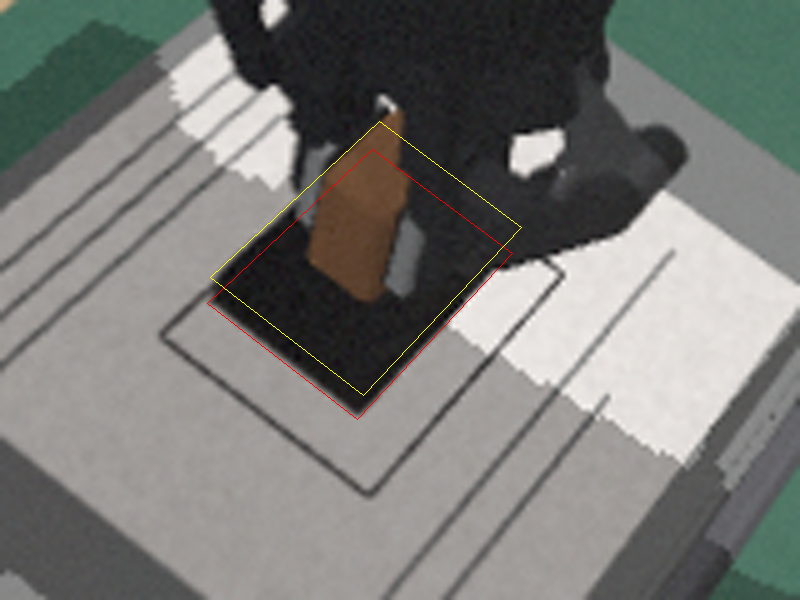

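View pics/ovtop9.png

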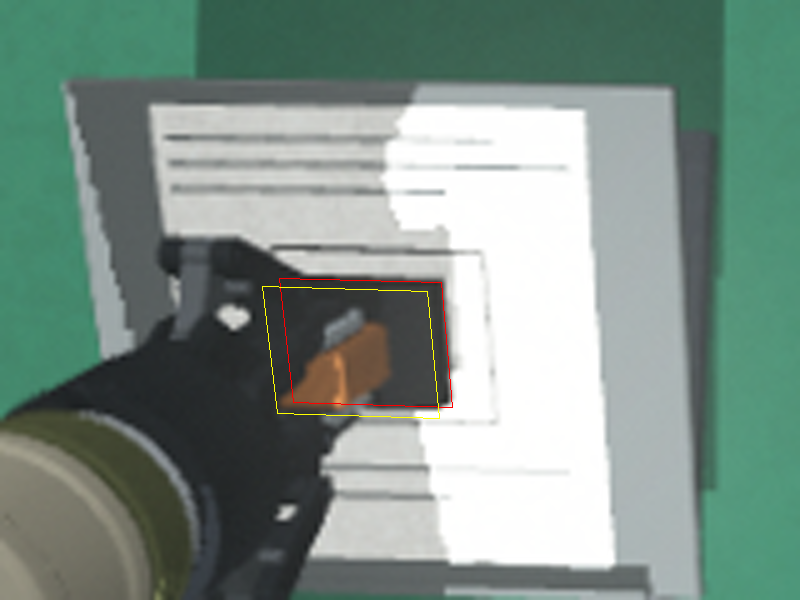

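The overlay matches the plate within 1–2 mm, and it sits square with the frame. I approach contact.

>>> arm_command(motion=[{"x": -1, "y": 0, "z": 4, "rx": 0, "ry": 0, "rz": 0, "hand": 1}, {"x": -1, "y": 0, "z": 8, "rx": 0, "ry": 0, "rz": 0, "hand": 1}, {"x": -1, "y": 0, "z": 11, "rx": 0, "ry": 0, "rz": 0, "hand": 1}, {"x": -1, "y": 0, "z": 12, "rx": 0, "ry": 0, "rz": 0, "hand": 1}, {"x": -1, "y": 0, "z": 12, "rx": 0, "ry": 0, "rz": 0, "hand": 1}])

```text
clock: 15.52
tcp_pos: [0.6002, 0.186, 0.1032]
orientation: [0.136, 0.708, 0.68, 0.131]
wrist_force: [-0.8, 0.6, -1.2]
finger_gap: 0.0213
```

```bash
cat > st.py <<'E'
from h import *
from workcell import get_state
t=.380; psi=-2.3
Rt=Rdown(psi,t); n=-Rt[:,2]; c=np.array([.6085,.1853,.081])
cmd(c+n*(.0219),Rt)
s=get_state(); q=s["orientation"]; Rc=R.from_quat([q[1],q[2],q[3],q[0]]).as_matrix()
print("tool F",(Rc.T@s["wrist_force"]).round(2),"tool M",(Rc.T@s["ft_torque"]).round(3),"tilt",np.arccos(-Rc[2,2]),"clock",s["clock"])
E
python3 st.py
```

```text
shift [-0.3 -0.5  1.8] rot [ 0.02 -0.01 -0.01] clock 15.525 F [-0.81  0.64 -1.2 ] gap 0.0213
tool F [ 0.6  -1.22  0.8 ] tool M [ 0.465  0.034 -0.006] tilt 0.38028731141291156 clock 15.525
```

>>> arm_command(motion=[{"x": 0, "y": 0, "z": 0.5, "rx": 0, "ry": 0, "rz": 0, "hand": 1}, {"x": 0, "y": 0, "z": 1, "rx": 0, "ry": 0, "rz": 0, "hand": 1}, {"x": 0, "y": 0, "z": 1, "rx": 0, "ry": 0, "rz": 0, "hand": 1}])

```text
clock: 15.9
tcp_pos: [0.6007, 0.186, 0.1024]
orientation: [0.136, 0.708, 0.68, 0.131]
wrist_force: [0.1, 0.4, -2.0]
finger_gap: 0.0211
```

```bash
python3 st.py
```

```text
shift [-0.4 -0.7  0.9] rot [ 0.04 -0.01 -0.01] clock 15.9 F [ 0.08  0.43 -2.01] gap 0.0211
tool F [ 0.43 -0.69  1.89] tool M [ 0.47  -0.007 -0.022] tilt 0.38065516397414373 clock 15.9
```

>>> arm_command(motion=[{"x": 0, "y": 0, "z": 0.5, "rx": 0, "ry": 0, "rz": 0, "hand": 1}, {"x": 0, "y": 0, "z": 0.8, "rx": 0, "ry": 0, "rz": 0, "hand": 1}, {"x": 0, "y": 0, "z": 0.8, "rx": 0, "ry": 0, "rz": 0, "hand": 1}])

```text
clock: 16.27
tcp_pos: [0.601, 0.186, 0.1017]
orientation: [0.136, 0.708, 0.68, 0.131]
wrist_force: [0.4, 0.3, -1.8]
finger_gap: 0.0213
```

```bash
python3 st.py
```

```text
shift [-0.4 -0.7  0.1] rot [ 0.04 -0.02 -0.01] clock 16.275 F [ 0.37  0.3  -1.83] gap 0.0213
tool F [ 0.31 -0.35  1.83] tool M [ 0.464  0.03  -0.022] tilt 0.3806116595961603 clock 16.275
```

>>> arm_command(motion=[{"x": 0, "y": 0, "z": 0.4, "rx": 0, "ry": 0, "rz": 0, "hand": 1}, {"x": 0, "y": 0, "z": 0.8, "rx": 0, "ry": 0, "rz": 0, "hand": 1}, {"x": 0, "y": 0, "z": 0.8, "rx": 0, "ry": 0, "rz": 0, "hand": 1}])

```text
clock: 16.65
tcp_pos: [0.6012, 0.1859, 0.1015]
orientation: [0.136, 0.708, 0.68, 0.131]
wrist_force: [-4.6, -1.4, 4.1]
finger_gap: 0.0213
```

```bash
python3 st.py
```

```text
shift [-0.3 -0.8 -0.2] rot [ 0.05 -0.01 -0.01] clock 16.65 F [-4.58 -1.36  4.08] gap 0.0213
tool F [-1.54 -2.68 -5.47] tool M [ 0.956 -0.147 -0.063] tilt 0.3808916280157999 clock 16.65
```

>>> arm_command(motion=[{"x": -0.2, "y": -0.2, "z": 0.2, "rx": 0, "ry": 0, "rz": 0, "hand": 1}, {"x": -0.2, "y": -0.2, "z": 0.2, "rx": 0, "ry": 0, "rz": 0, "hand": 1}])

```text
clock: 16.9
tcp_pos: [0.6012, 0.1859, 0.1014]
orientation: [0.136, 0.708, 0.68, 0.131]
wrist_force: [-5.8, -1.0, 5.9]
finger_gap: 0.0211
```

```bash
for i in 1 2; do python3 st.py; done; python3 - <<'E'
from workcell import viewer
import numpy as np,cv2
for nm in ["side","top"]:
    p=viewer.read_camera(nm); np.savez(f"{nm}10.npz",**p)
from ov import *
overlay(10,.0219)
E
python3 st.py
```

```text
shift [-0.3 -0.8 -0.2] rot [ 0.07 -0.03 -0.01] clock 16.9 F [-5.82 -0.98  5.91] gap 0.0211
tool F [-1.21 -3.17 -7.63] tool M [ 1.046 -0.07   0.01 ] tilt 0.381271650602333 clock 16.9
shift [-0.3 -0.8 -0.2] rot [ 0.07 -0.03 -0.01] clock 16.9 F [-5.82 -0.98  5.91] gap 0.0211
tool F [-1.21 -3.17 -7.63] tool M [ 1.046 -0.07   0.01 ] tilt 0.381271650602333 clock 16.9
shift [-0.3 -0.8 -0.2] rot [ 0.07 -0.03 -0.01] clock 17.0 F [-5.02 -1.01  7.31] gap 0.0211
tool F [-1.21 -1.9  -8.63] tool M [ 1.    -0.101 -0.058] tilt 0.3812672119301669 clock 17.0
```

View pics/ovside10.png

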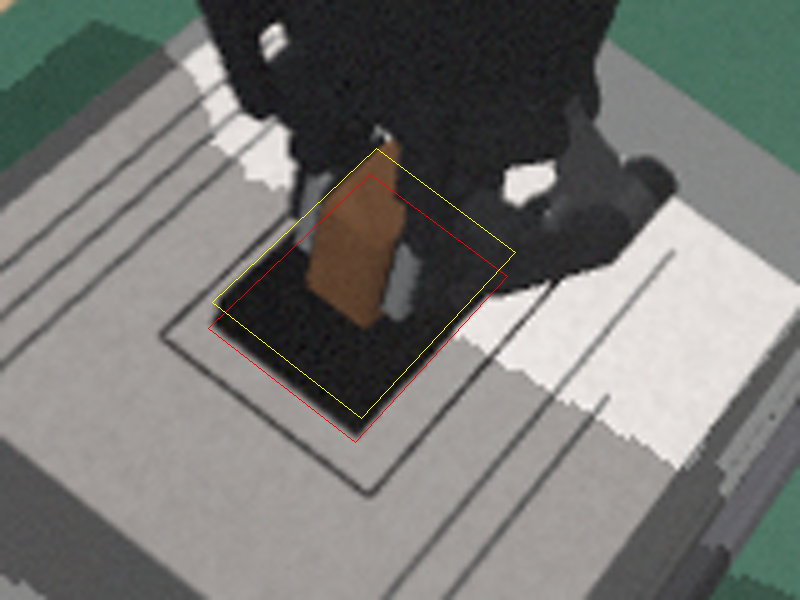

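View pics/ovtop10.png

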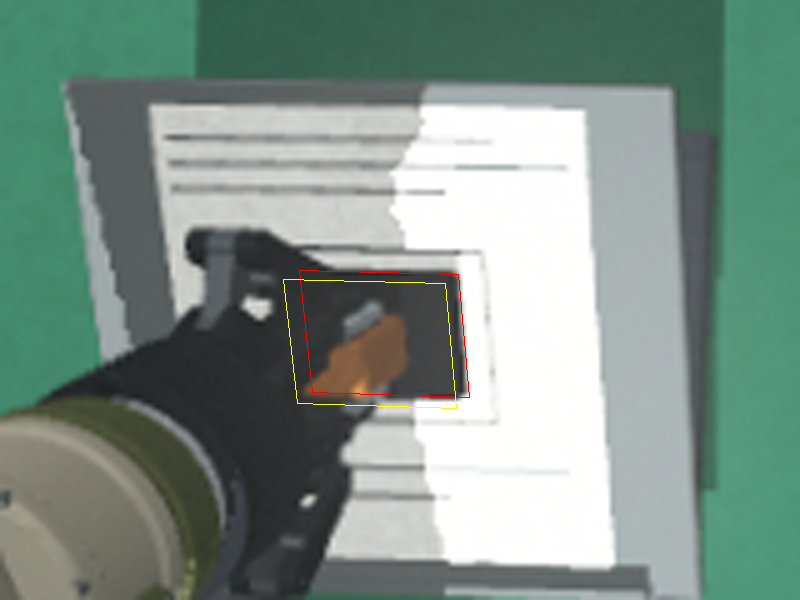

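```bash
cat > avg.py <<'E'
from h import *
from workcell import get_state,viewer
F=[];M=[];T=[]
for i in range(6):
    viewer.read_camera("side"); s=get_state(); q=s["orientation"]; Rc=R.from_quat([q[1],q[2],q[3],q[0]]).as_matrix()
    F.append(Rc.T@s["wrist_force"]);M.append(Rc.T@s["ft_torque"]); T.append(R.from_matrix(Rdown(-2.3,.380).T@Rc).as_rotvec(True))
F,M=np.array(F),np.array(M)
print("clk",s["clock"],"F",F.mean(0).round(2),"sd",F.std(0).round(2),"M",M.mean(0).round(3),"sd",M.std(0).round(3),"rot err deg",np.mean(T,0).round(3),"tcp",s["tcp_pos"].round(4))
f=F.mean(0)-[0.3,-.7,1.75]; m=M.mean(0)-[.465,.01,-.01]
for D in (.0219,.15,.19,.23):
    mm=m-np.array([-D*f[1],D*f[0],0]); print(" D",D,"COP y(slope) mm",(1000*mm[0]/f[2]).round(1),"x mm",(-1000*mm[1]/f[2]).round(1))
E
python3 avg.py
```

```text
clk 17.3 F [-1.36 -2.52 -8.3 ] sd [0.77 0.59 0.4 ] M [ 1.017 -0.052 -0.03 ] sd [0.029 0.035 0.025] rot err deg [-0.073  0.031  0.006] tcp [0.6012 0.1859 0.1014]
 D 0.0219 COP y(slope) mm -50.9 x mm -2.6
 D 0.15 COP y(slope) mm -27.6 x mm 18.5
 D 0.19 COP y(slope) mm -20.4 x mm 25.1
 D 0.23 COP y(slope) mm -13.1 x mm 31.7
```

>>> arm_command(motion=[{"x": -0.3, "y": -0.4, "z": 0, "rx": 0, "ry": 0, "rz": 0, "hand": 1}, {"x": -0.3, "y": -0.4, "z": 0, "rx": 0, "ry": 0, "rz": 0, "hand": 1}])

```text
clock: 17.55
tcp_pos: [0.6011, 0.1859, 0.1014]
orientation: [0.136, 0.708, 0.68, 0.132]
wrist_force: [-4.3, -0.0, 5.8]
finger_gap: 0.021
```

```bash
python3 avg.py
```

```text
clk 17.85 F [-0.24 -1.85 -6.79] sd [0.3  0.6  0.48] M [0.853 0.104 0.018] sd [0.044 0.014 0.022] rot err deg [-0.108  0.066  0.007] tcp [0.6011 0.1859 0.1014]
 D 0.0219 COP y(slope) mm -42.5 x mm 12.4
 D 0.15 COP y(slope) mm -25.3 x mm 20.6
 D 0.19 COP y(slope) mm -19.9 x mm 23.1
 D 0.23 COP y(slope) mm -14.5 x mm 25.6
```

>>> arm_command(motion=[{"x": 0, "y": 0, "z": 0.1, "rx": 0.4, "ry": 0.3, "rz": 0, "hand": 1}, {"x": 0, "y": 0, "z": 0.1, "rx": 0.4, "ry": 0.3, "rz": 0, "hand": 1}])

```text
clock: 18.1
tcp_pos: [0.6012, 0.1859, 0.1015]
orientation: [0.132, 0.708, 0.681, 0.131]
wrist_force: [-6.4, 0.1, 7.2]
finger_gap: 0.0212
```

```bash
python3 avg.py
```

```text
clk 18.4 F [ 0.17 -2.3  -7.96] sd [0.27 0.64 0.4 ] M [ 0.706 -0.095  0.034] sd [0.044 0.017 0.028] rot err deg [ 0.277  0.358 -0.   ] tcp [0.6012 0.1859 0.1015]
 D 0.0219 COP y(slope) mm -21.2 x mm -10.5
 D 0.15 COP y(slope) mm -0.1 x mm -8.8
 D 0.19 COP y(slope) mm 6.5 x mm -8.3
 D 0.23 COP y(slope) mm 13.1 x mm -7.8
```

>>> arm_command(motion=[{"x": 0, "y": -0.3, "z": 0.1, "rx": 0, "ry": -0.1, "rz": 0, "hand": 1}, {"x": 0, "y": -0.3, "z": 0.1, "rx": 0, "ry": -0.1, "rz": 0, "hand": 1}, {"x": 0, "y": -0.3, "z": 0.1, "rx": 0, "ry": -0.1, "rz": 0, "hand": 1}])

```text
clock: 18.77
tcp_pos: [0.6012, 0.1859, 0.1015]
orientation: [0.133, 0.708, 0.681, 0.131]
wrist_force: [-5.0, -0.3, 7.3]
finger_gap: 0.0213
```

```bash
python3 avg.py; python3 - <<'E'
from workcell import viewer
import numpy as np,cv2
from h import *
for nm in ["side","top"]:
    p=viewer.read_camera(nm); np.savez(f"{nm}11.npz",**p); cv2.imwrite(f"pics/full{nm}11.png",p["image"][:,:,::-1])
p=load("side11.npz"); W=cloud(p)
# plane of visible board paper lower-left region vs start
P0=cloud(load("side0.npz")); d=W[300:340,180:230,2]-P0[300:340,180:230,2]
print("board dz median mm",np.nanmedian(d)*1000)
for a,b in [((300,340),(180,230)),((280,300),(140,165)),((235,255),(210,225))]:
    print(np.nanmedian(W[a[0]:a[1],b[0]:b[1],2]-P0[a[0]:a[1],b[0]:b[1],2])*1000)
from ov import *
overlay(11,.0219)
E
```

```text
clk 19.075 F [ 0.38 -2.3  -7.76] sd [0.38 0.61 0.53] M [ 0.61  -0.059 -0.015] sd [0.016 0.026 0.034] rot err deg [0.25  0.258 0.003] tcp [0.6012 0.1859 0.1015]
 D 0.0219 COP y(slope) mm -11.6 x mm -7.5
 D 0.15 COP y(slope) mm 10.0 x mm -8.6
 D 0.19 COP y(slope) mm 16.8 x mm -8.9
 D 0.23 COP y(slope) mm 23.5 x mm -9.3
board dz median mm 0.24533108915470586
0.24533108915470586
-0.042969158758426884
125.50079447944506
```

View pics/ovside11.png

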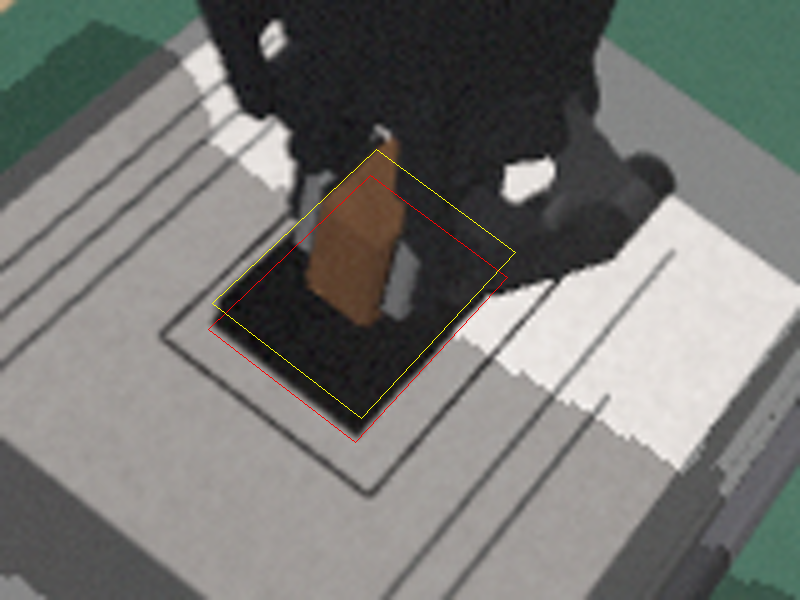

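View pics/ovtop11.png

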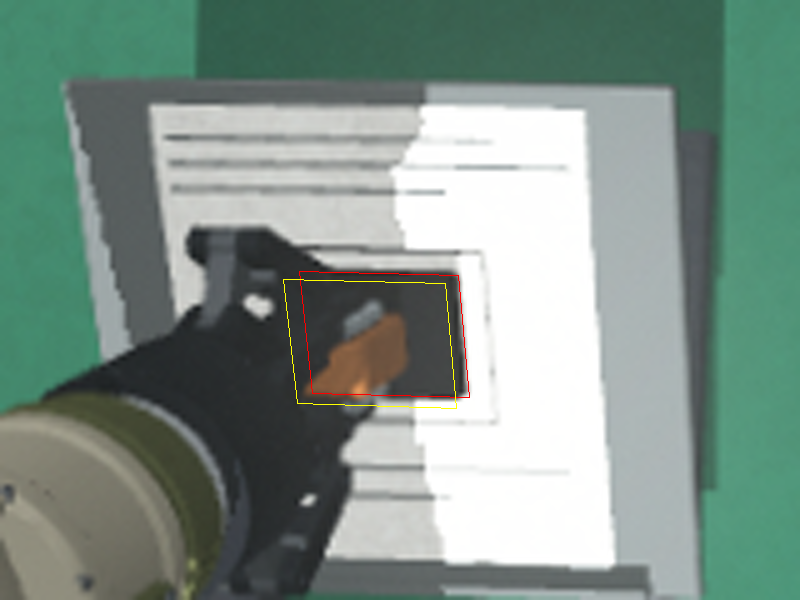

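View pics/fullside11.png

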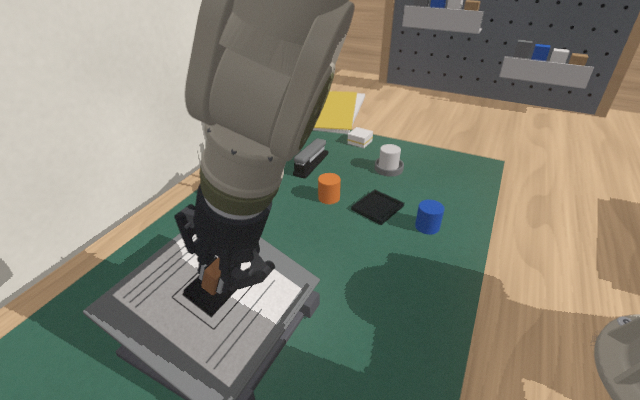

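The stamp sits inside the frame, square, about 10 mm from every line. The board has not moved, the cap is seated and the bystanders are untouched. One last small trim to centre the contact pressure.

>>> arm_command(motion=[{"x": 0, "y": 0, "z": 0.05, "rx": -0.1, "ry": -0.1, "rz": 0, "hand": 1}, {"x": 0, "y": 0, "z": 0.05, "rx": -0.1, "ry": -0.1, "rz": 0, "hand": 1}, {"x": 0, "y": 0, "z": 0.05, "rx": -0.1, "ry": -0.1, "rz": 0, "hand": 1}])

```text
clock: 19.55
tcp_pos: [0.6012, 0.1859, 0.1014]
orientation: [0.134, 0.708, 0.681, 0.131]
wrist_force: [-5.3, 0.2, 6.4]
finger_gap: 0.0213
```

```bash
python3 avg.py
```

```text
clk 19.85 F [-0.01 -2.21 -8.25] sd [0.34 0.5  0.35] M [ 0.619 -0.048  0.021] sd [0.037 0.029 0.048] rot err deg [0.152 0.16  0.005] tcp [0.6012 0.1859 0.1015]
 D 0.0219 COP y(slope) mm -12.1 x mm -5.1
 D 0.15 COP y(slope) mm 7.3 x mm -1.1
 D 0.19 COP y(slope) mm 13.3 x mm 0.1
 D 0.23 COP y(slope) mm 19.4 x mm 1.4
```

The push is steady at about 10 N along the normal, with the pressure centre well inside the face. I hand in.

```bash
python3 -c "
from workcell import hand_in; print(hand_in())"
```

```text
the job is handed in; nothing more can be done
None
```

I set the white dust cap upright, rim down, in the round holder. I then pressed the stamp flush inside the printed frame and handed in at about 20 s while still holding it there.

**What the last checks showed**
- **Fit in the frame:** the stamp is about 10 mm from the frame lines all round in the top view. The tool's turn in the board plane is within about 0.01° of my measured frame direction. That direction carries the cameras' error, as the two readings differ by a few tenths of a degree.
- **Push:** steady at about 10 N along the board's normal. Subtracting the reading before contact leaves about 1.5 N of sideways force up the slope, which small shifts did not remove.
- **Flush by touch:** the pressure centre began near the low left corner, so I trimmed the tilt by a few tenths of a degree. It ended about 7–13 mm up-slope of centre and within about 1 mm sideways, inside the 50 × 64 mm face. That is a rough figure, because I had to estimate how far the wrist sensor sits from the face.
- **Board, cap and bystanders:** the visible part of the board moved by less than 0.3 mm. The cap is upright in the holder, and the stapler and note block look untouched. The pen cup was hidden by the arm in the last side view, and I did not look at it again in the top view. The arm never went near it.

**What disagreed:** the two cameras differed by 2–4 mm. I went with the top camera because it matched where the gripper met the parts. A third sample point in the board check gave a meaningless value because the gripper covered it.

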